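# Unpack tube brackets from a slide-lid crate into the drawer and close up

## Task

Open the plywood crate by lifting its lid over the end lip and sliding it out of its grooves, and lay the lid flat, handle up, on the middle of the cork mat; then move every tube bracket from the crate into the open drawer. After that slide the drawer fully shut and slide the lid back into the crate, down behind its lip as it was, leaving the other tools and containers where they are.

Things in the scene. Friction and masses are not known exactly. Their poses are not given: they have to be found in the camera images.
- crate: Plywood slide-lid crate, fixed to the bench, outside 208 (its x) x 208 (its y) x 102 high. Origin: centre of its underside; z up. Its lip end is at its -x end and looks towards the mat; at the +x end the grooves are stopped. Both end walls are 81 high. Inside 184 (x) x 168 (y), floor 10 thick. The lid runs in grooves along its two long sides; two wooden rails over them (tops at 102, 168 apart) keep the lid from being lifted straight out.
- crate_seat (a point): Centre of the plane on which the lid's underside rests, 74 above the bench; axes as the crate's. Groove: 22 high (rail undersides 22 above this point), 192 wide (lid 184), 184 long (lid 178). The lip across the -x end rises 7 above this plane, so the lid must be raised 8 to 15 (12 is the middle) to slide out over it towards -x, or back in; lowered again, it lies behind the lip.
- lid: Brown wooden lid, 178 (its x) x 184 (its y) x 6 thick, 0.25 kg, loose. Origin: centre of its underside, z up. In the crate its axes are the crate's, and it must travel about 200 along the crate's -x to be clear of the grooves. A red upright handle stands on its middle.
- lid_handle (a point): Centre of the red handle on the lid: 14 thick (lid's x), 70 wide (lid's y), 38 high, from 6 to 44 above the lid's underside; this point is 25 above the lid's underside, over its centre.
- mat: Square cork mat, 220 x 220 x 4, fixed flat on the bench beside the crate's lip end. Origin: centre of its underside.
- cab_drawer0 (a joint): Opening of the one drawer of the low grey cabinet, m: 0 shut, grows as it is pulled out (max 0.166), starts at 0.135 to 0.16. Slides with about 1 N of friction, no spring and no catch.
- drawer_floor (a point): Centre of the drawer's inner floor, moving with the drawer, 22 above the bench; the drawer opens along this frame's -x, z up. Inside 195 (x) x 310 (y), walls 64 high above the floor; blue front panel's top 96 above the bench. The fixed grey cabinet (352 wide, 108 tall) covers the rear: open to the sky from x = -97 to x = opening - 103. Room under the cabinet top: 74 high.
- cab_drawer0_handle (a point): Centre of the steel bar handle on the drawer's blue front, moving with the drawer. The bar runs along the drawer's y, 120 long, 35 in front of the front panel (towards the drawer's -x).
- bracket1_mid (a point): Aluminium tube bracket 1 (2 to 4 are present; an absent one reads None), 0.22 kg, loose in the crate, starting upright on its foot, its y along the crate's x. Foot plate 64 (its x) x 84 (its y) x 6; on it a saddle 56 long (x), 26 wide (y), reaching 61 above the underside: grasp across the 26, near the top. This point is the bracket's centre, 30.5 above its underside; z up when it stands on its foot. All four are alike; any may lie anywhere in the drawer.
- bracket2_mid (a point): Aluminium tube bracket 2 (2 to 4 are present; an absent one reads None), 0.22 kg, loose in the crate, starting upright on its foot, its y along the crate's x. Foot plate 64 (its x) x 84 (its y) x 6; on it a saddle 56 long (x), 26 wide (y), reaching 61 above the underside: grasp across the 26, near the top. This point is the bracket's centre, 30.5 above its underside; z up when it stands on its foot. All four are alike; any may lie anywhere in the drawer.
- bracket3_mid (a point): Aluminium tube bracket 3 (2 to 4 are present; an absent one reads None), 0.22 kg, loose in the crate, starting upright on its foot, its y along the crate's x. Foot plate 64 (its x) x 84 (its y) x 6; on it a saddle 56 long (x), 26 wide (y), reaching 61 above the underside: grasp across the 26, near the top. This point is the bracket's centre, 30.5 above its underside; z up when it stands on its foot. All four are alike; any may lie anywhere in the drawer.
- bracket4_mid (a point): Aluminium tube bracket 4 (2 to 4 are present; an absent one reads None), 0.22 kg, loose in the crate, starting upright on its foot, its y along the crate's x. Foot plate 64 (its x) x 84 (its y) x 6; on it a saddle 56 long (x), 26 wide (y), reaching 61 above the underside: grasp across the 26, near the top. This point is the bracket's centre, 30.5 above its underside; z up when it stands on its foot. All four are alike; any may lie anywhere in the drawer.
- spray_mid (a point): Bystander: green spray can, 60 dia x 130 tall; point at its centre.
- jar_mid (a point): Bystander: glass jar with steel cap, 68 dia x 85 tall; point at its centre.
- mug_mid (a point): Bystander: blue mug standing on the cabinet top, 76 dia x 85 tall; point at its centre.
- tape_mid (a point): Bystander: yellow ring of tape lying on the cabinet top, 90 dia x 24 tall; point at its centre.
- hammer: Bystander: hammer, 200 long, lying on the bench; leave it.
- wrench: Bystander: wrench, 170 long, lying on the bench near the robot; leave it.
- driver: Bystander: screwdriver, 190 long, lying on the bench near the robot; leave it.

How it is judged:
By the outcome, as a careful person would: the job done as asked, in the order asked, and still so for the second after the job is handed in, with the robot touching nothing.
Of bracket1, bracket2, bracket3, bracket4 only 2 to 4 are there at a start; the rules pass over those that are not, and their reading is None.
At some moment in a run one of lid, bracket1, bracket2, bracket3, bracket4 may be knocked a few centimetres aside while the robot is not near it.
Once in a run the grip may slacken for a moment while it holds something.
It also fails if it takes over 210 s, if anything falls off the work surface, if the arm or the gripper's body presses on something with over 40 N, if the wrist force passes 120 N, or if a joint passes its speed limit or range.

## Robot

A 7-joint arm with a two-finger parallel gripper is mounted at the origin on the work surface. World frame = base frame: x ahead of the robot, y to its left, z up, the work surface at z = 0. Lengths are in m, angles in rad, forces in N, time in s.
With the tool pointing down it reaches from about 0.425 to 0.875 m from the base axis. Payload 9.9 kg.
Tool frame: the origin (TCP) lies at the very end of the fingers, on their centre line; the grasp point (between the pads) lies 19 mm behind it; z points along the fingers, y is the direction in which the jaws open and shut (so a half turn about z gives the same grasp; the last joint's range is limited). The gripper opens to 85 mm and grips with 20 to 120 N. Pads are 22 mm wide; open, the fingers measure 114 mm over their backs; the gripper's body (76 mm by 85 mm) begins 54 mm behind the grasp point. The pads swing forward as they close: fully open they stand 13 mm farther back than shut.
Start: joints at [-1.37, 0.576, 0.025, 1.437, -0.015, 1.129, -0.057], TCP at [0.19, 0.648, 0.231] pointing down, gripper open.
Joint ranges: [-2.76, 2.76], [-0.34, 2.15], [-1.52, 1.57], [0.19, 2.46], [-1.09, 4.23], [0.17, 1.99], [-2.82, 2.82]. Speed limits (rad/s): [2.22, 2.22, 3.01, 3.01, 3.14, 3.14, 3.14].

## Interface

Orientations are given as a unit quaternion [x, y, z, w].
In Python, from bench import r gives the robot as it stands. The module is installed in compiled form; this text tells all that it offers.
- The arm moves only by the tool arm_command, never from a script. Its argument "series" is a list of rows, each a list of 3 entries, a list of its own where there are three numbers: the shift along the tool's x, y, z in units of 600 mm (1.0 is 600 mm), then the turn about the tool's z in units of 45 degrees (1.0 is 45 degrees), then the gripper's target within -1 to 1 (shut at 1, half-way at 0, fully open at -1). A call has 1 to 12 rows; each row is the pose to reach, as a shift and turn from the pose commanded when the call began, along the tool's axes at that moment; what a row does not reach only later rows make up. A row lasts 1/8 s, in which the tool goes at most 62.5 mm and 10.7 degrees, less where a joint would pass 70% of its speed; a pose out of reach is approached as far as the arm can. A call with a number of a shift or a turn outside -1 to 1 is refused whole. A call with a gripper value outside its range is refused whole. The fingers move at their own pace and stop on an object; "force" is the grip in N (left out, the last holds). Time passes only in rows, so rows that repeat a pose let the fingers close. It gives the time, the measured TCP pose, the force and the opening at its end, in the units of the state.
- r.observe(): the state, without advancing time (a new reading comes with each control period).
- r.read_camera(name): name is "side" or "top" or "wrist"; returns a dict with "image" (480x640x3 uint8, red, green, blue), "vertical_fov" (degrees; the focal length in pixels is half the picture's height over the tangent of half this angle, whatever the lens; pixels are square), "cx", "cy" (the principal point, pixels), "distortion" ([k1, k2, p1, p2, k3] as OpenCV has them; the pictures are not rectified), "xyz" and "rotation" of the camera in the world. Camera axes: x right, y up, looking along -z (the intrinsics and any distortion apply to the point x, -y, -z); pixel columns grow to the right and rows downward; lengths in m; the calibration is good to about 2 mm. A picture is of the moment at which its call begins. There is no depth.
- r.finish_job(): hands the job in, once; it reports no verdict.
Trained networks look in a picture, given as the dict that the camera call returned (one of the last four; its "shot" number tells which), for a name from the list of things; names that differ only in an ending like _2 or _b are one class to them, and where a whole thing is asked for, a point or a joint stands for the part that bears it (a point fixed in the world has none). Each returns a list of dicts, best first, with "score" (0 to 1); they miss things now and then, are a little off and sometimes report something else, mostly with a low value. They report only what shows in the picture. A call takes as long as a camera call.
- r.find_in(picture, name): "xyz" ([x, y, z] in m, in world coordinates, good to about 4 mm: the middle of the surface that is visible of it).
- r.cut_out(picture, name): "mask" (480x640 bool, what is visible of it).
The state is a dict: "time": time; "qpos": joint angles; "dq": joint speeds; "joint_torque": joint torques, N m; "tool_pos": TCP position; "tool_rot": TCP orientation; "wrist_force": force on the tool from outside, world axes, zero at the start; "torque": the same for the moment, N m; "opening": opening from 0.0 (shut) to 1.0 (fully open).
Only numpy, scipy, OpenCV 4.12 (cv2) and the standard library are available. Lean on these libraries where they do the work, as an engineer would, in place of code of your own. Each camera call takes 0.05 s, during which the arm holds its last target.

## Working session

There is one attempt and no reset: what is moved stays moved. The work goes in short steps, Python scripts to look and compute and a tool call to move; the robot and the scene stay as the last step left them, time stands still between calls to the robot, and variables do not carry over. Pictures are saved under pics/ and viewed, and the job is handed in when it is done.

Besides the shell and the picture viewer there is one more tool, called after "Emit:" in YAML: its name, and indented under it one key for each argument. arm_command: Moves the arm, as the interface text tells. Shifts and turns lie within -1 to 1; 1 stands for 600 mm of shift or 45 degrees of turn. Its arguments: {"type":"object","properties":{"series":{"type":"array"},"force":{"type":"number"}},"required":["series"]}

```bash
mkdir -p pics; cat > h.py <<'E'
import numpy as np, cv2
from bench import r
from scipy.spatial.transform import Rotation as R
def snap(name,fn):
    p=r.read_camera(name); cv2.imwrite('pics/'+fn,cv2.cvtColor(p['image'],cv2.COLOR_RGB2BGR)); return p
def K(p):
    f=240/np.tan(np.radians(p['vertical_fov'])/2)
    return np.array([[f,0,p['cx']],[0,f,p['cy']],[0,0,1.]])
def rot(p):
    q=np.array(p['rotation']); return q if q.shape==(3,3) else R.from_quat(q).as_matrix()
def ray(p,uv,z):
    uv=np.array(uv,float).reshape(-1,1,2)
    n=cv2.undistortPoints(uv,K(p),np.array(p['distortion'],float)).reshape(-1,2)
    d=np.c_[n[:,0],-n[:,1],-np.ones(len(n))]@rot(p).T
    o=np.array(p['xyz']); return o+d*((z-o[2])/d[:,2])[:,None]
def proj(p,X):
    X=np.atleast_2d(X); c=(X-np.array(p['xyz']))@rot(p); c=c*[1,-1,-1]
    return cv2.projectPoints(c.reshape(-1,1,3),np.zeros(3),np.zeros(3),K(p),np.array(p['distortion'],float))[0].reshape(-1,2)
def st():
    s=r.observe(); print('t',s['time'],'pos',np.round(s['tool_pos'],4),'R',np.round(R.from_quat(s['tool_rot']).as_matrix(),3).tolist(),'F',np.round(s['wrist_force'],1),'op',s['opening']); return s
E
python3 - <<'E'
from h import *
s=st()
for c in ['top','side','wrist']:
    p=snap(c,c+'0.png'); print(c,p['xyz'],p['rotation'],p['vertical_fov'],p['cx'],p['cy'],p['distortion'])
    for n in ['crate','lid','lid_handle','mat','cab_drawer0','drawer_floor','cab_drawer0_handle','spray_mid','jar_mid','mug_mid','tape_mid','hammer','bracket1_mid']:
        try:
            print(n,[(np.round(d['xyz'],3).tolist(),round(d['score'],2)) for d in r.find_in(p,n)][:3])
        except Exception as e: print(n,e)
print(r.observe()['time'])
E
```

```text
t 0.0 pos [0.1895 0.6474 0.2304] R [[-0.96, 0.281, -0.0], [0.281, 0.96, -0.002], [-0.0, -0.002, -1.0]] F [0.2 0.3 0.1] op 1.0019987843804674
top [ 0.42495764 -0.02077057  1.0993537 ] [ 0.02703273 -0.03811215 -0.70373772  0.70892166] 51.723218678612724 310.65866069847016 236.77187988008524 [0.01047202 0.         0.         0.         0.        ]
crate [([0.523, -0.082, 0.1], 0.77)]
lid [([0.525, -0.076, 0.08], 0.67)]
lid_handle [([0.527, -0.074, 0.08], 0.97), ([0.27, 0.26, 0.023], 0.32)]
mat [([0.506, -0.369, 0.004], 0.67)]
cab_drawer0 [([0.522, 0.346, 0.018], 0.64), ([0.319, -0.216, 0.005], 0.59)]
drawer_floor [([0.514, 0.344, 0.022], 0.91)]
cab_drawer0_handle [([0.52, 0.336, 0.023], 0.9)]
spray_mid [([0.738, -0.094, 0.13], 0.89)]
jar_mid [([0.765, 0.033, 0.083], 0.82), ([0.321, -0.217, 0.004], 0.4)]
mug_mid [([0.708, 0.333, 0.152], 0.86)]
tape_mid [([0.714, 0.213, 0.131], 0.78)]
hammer [([0.75, -0.246, 0.022], 0.94)]
bracket1_mid []
side [-0.06752533 -0.99662215  0.73296844] [ 0.49073284 -0.14392143 -0.23544283  0.82645906] 49.14455179879835 312.81351053233595 247.56976836709148 [-0
[... 426 characters left out ...]
([0.738, -0.116, 0.079], 0.61), ([0.473, -0.168, 0.064], 0.58)]
jar_mid [([0.764, 0.014, 0.055], 0.74), ([0.479, -0.174, 0.061], 0.21)]
mug_mid [([0.688, 0.3, 0.161], 0.93)]
tape_mid [([0.706, 0.207, 0.129], 0.9)]
hammer [([0.743, -0.264, 0.022], 0.57), ([0.527, 0.338, 0.044], 0.35)]
bracket1_mid [([0.529, 0.336, 0.046], 0.65)]
wrist [0.11881221 0.66785038 0.37373254] [-0.11785056 -0.08787831  0.59298076  0.79168331] 62.97713294045015 313.24503738014135 237.19240088700303 [0.01758631 0.         0.         0.         0.        ]
crate []
lid []
lid_handle []
mat []
cab_drawer0 []
drawer_floor []
cab_drawer0_handle []
spray_mid []
jar_mid []
mug_mid []
tape_mid []
hammer []
bracket1_mid []
2.1
```

View images.

View pics/top0.png

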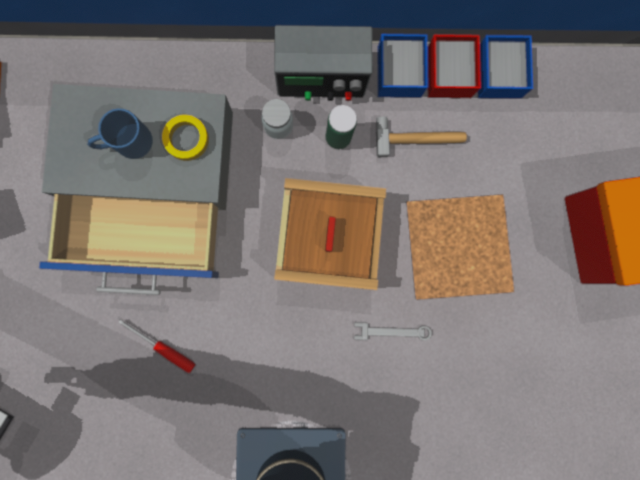

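View pics/side0.png

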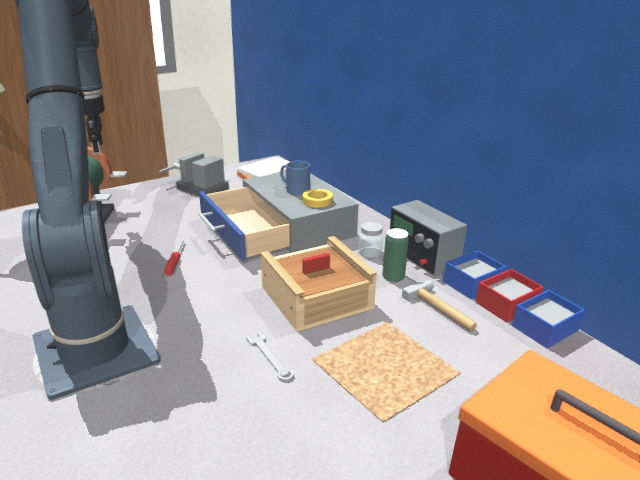

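```bash
python3 - <<'E'
import cv2
im=cv2.imread('pics/top0.png')
cv2.imwrite('pics/c1.png',cv2.resize(im[165:305,260:400],None,fx=5,fy=5,interpolation=cv2.INTER_CUBIC)[:600])
cv2.imwrite('pics/c1b.png',cv2.resize(im[240:310,260:400],None,fx=5,fy=5,interpolation=cv2.INTER_CUBIC))
cv2.imwrite('pics/c2.png',cv2.resize(im[180:320,395:525],None,fx=4,fy=4,interpolation=cv2.INTER_CUBIC))
cv2.imwrite('pics/c3.png',cv2.resize(im[160:305,30:230],None,fx=4,fy=4,interpolation=cv2.INTER_CUBIC))
E
```

```text
(no output)
```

View pics/c1.png

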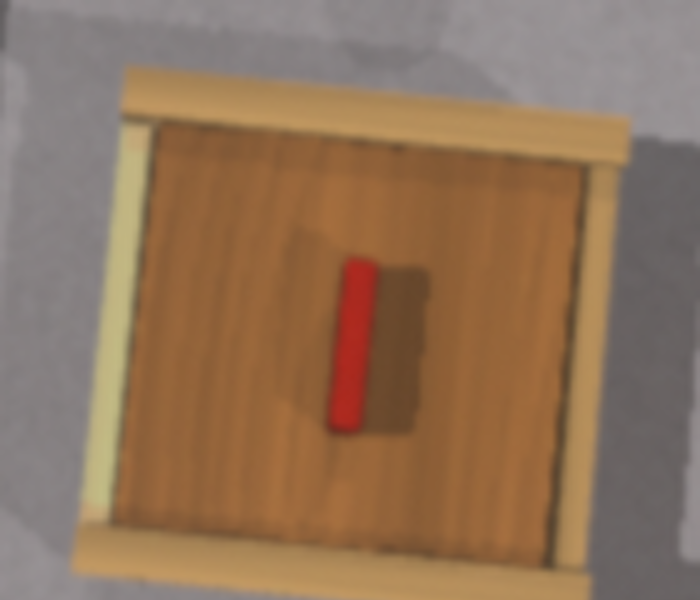

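View pics/c2.png

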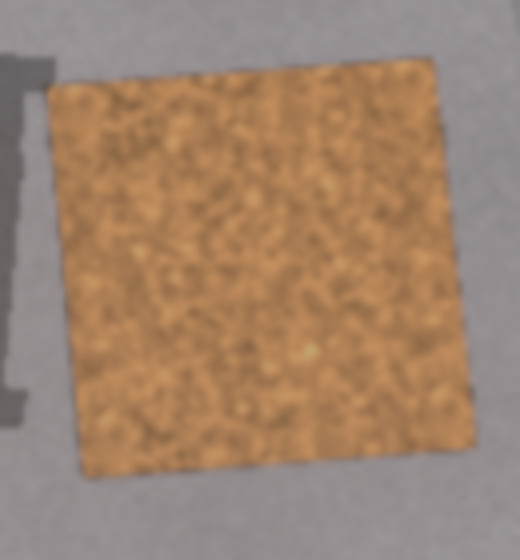

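View pics/c3.png

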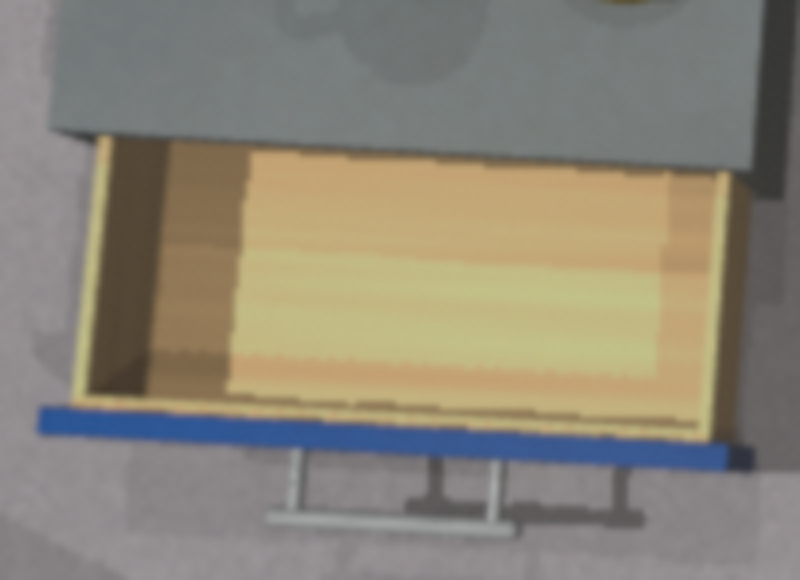

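View pics/c1b.png

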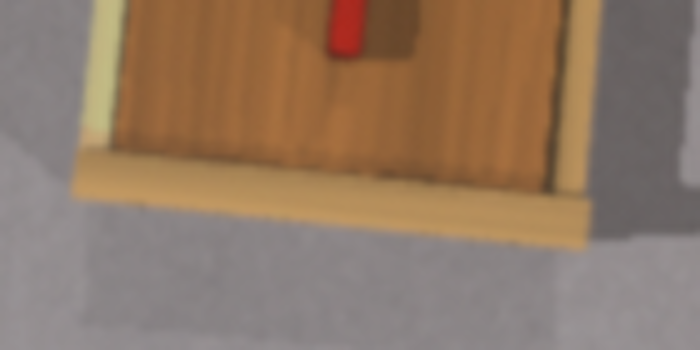

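```bash
python3 - <<'E'
from h import *
p=r.read_camera('top')
def show(n,uv,z):
    X=ray(p,uv,z); print(n,np.round(X[:,:2],4).tolist(),'c',np.round(X[:,:2].mean(0),4)); return X
c=show('crate',[(285.4,178.2),(386,188.6),(274.6,279.6),(377.6,289.6)],.102)
def ang(a,b): return np.degrees(np.arctan2(*(b-a)[[1,0]]))
print(ang(c[1],c[0]),ang(c[3],c[2]),ang(c[2],c[0])+90,ang(c[3],c[1])+90, np.linalg.norm(c[0]-c[1]),np.linalg.norm(c[0]-c[2]))
m=show('mat',[(406.75,201.5),(503.5,194.25),(415.75,299.5),(514.25,292)],.004)
print(ang(m[1],m[0]),ang(m[3],m[2]),ang(m[2],m[0]),ang(m[3],m[1]))
h=show('lidh',np.array([(345,260),(378,262),(328,432),(362,432)])/5+[260,165],.118)
print(ang(h[2],h[0]),ang(h[3],h[1]))
f=show('frontpanel',np.array([(38,408),(728,443),(40,435),(726,468)])/4+[30,160],.096)
print(ang(f[1],f[0]),ang(f[3],f[2]))
b=show('cab',np.array([(50,130),(750,168)])/4+[30,160],.108); print(ang(b[1],b[0]))
b=show('bar',np.array([(268,520),(520,532)])/4+[30,160],.06); print(ang(b[1],b[0]),np.linalg.norm(b[0]-b[1]))
p2=r.read_camera('side')
# jar/spray/mug top check
E
```

```text
crate [[0.637, 0.0163], [0.6174, -0.1896], [0.4304, 0.0356], [0.4118, -0.1712]] c [ 0.5242 -0.0772]
84.57252866472228 84.8610476488089 84.66118371612848 84.87971823360934 0.20685012705767794 0.20748804776638158
mat [[0.6075, -0.2526], [0.6259, -0.471], [0.3894, -0.27], [0.4073, -0.4883]] c [ 0.5075 -0.3705]
94.82023838564436 94.69907405713546 4.556996593258709 4.547296622731657
lidh [[0.5557, -0.0723], [0.555, -0.0855], [0.4868, -0.0657], [0.4869, -0.0793]] c [ 0.5211 -0.0757]
-5.417868007760581 -5.223163341120201
frontpanel [[0.4626, 0.5064], [0.4474, 0.1622], [0.4492, 0.5046], [0.4348, 0.1629]] c [0.4485 0.334 ]
87.46124091939423 87.59727732032593
cab [[0.6014, 0.502], [0.5856, 0.1524]] c [0.5935 0.3272]
87.40746350708216
bar [[0.4069, 0.4047], [0.4014, 0.275]] c [0.4042 0.3398]
87.58545763935854 0.1297875362204941
```

```bash
python3 - <<'E'
import cv2
im=cv2.imread('pics/side0.png')
cv2.imwrite('pics/s1.png',cv2.resize(im[170:330,190:390],None,fx=4,fy=4,interpolation=cv2.INTER_CUBIC)[:600])
E
```

```text
(no output)
```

View pics/s1.png

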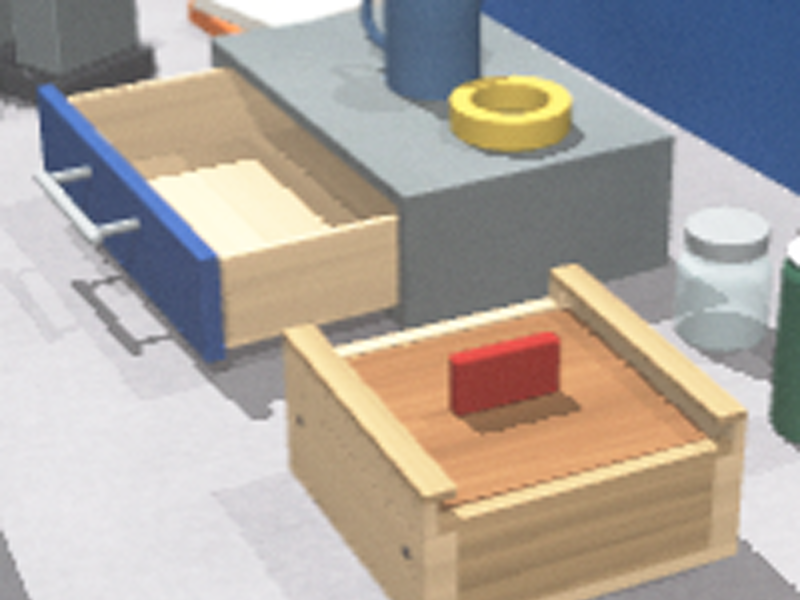

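```bash
cat >> h.py <<'E'
def plan(*targets):
    """each target (x,y,z,yaw_deg of tool y axis in world)"""
    s=r.observe(); P=np.array(s['tool_pos']); M=R.from_quat(s['tool_rot']).as_matrix()
    y0=np.degrees(np.arctan2(M[1,1],M[0,1]))
    print('t',round(s['time'],2),'pos',np.round(P,4),'yaw',round(y0,2),'tilt',np.round(M[:,2],3),'F',np.round(s['wrist_force'],1),'op',round(s['opening'],3))
    for t in targets:
        d=M.T@(np.array(t[:3])-P)/0.6
        a=y0-t[3]; a=(a+90)%180-90
        print('  ',np.round(d,4).tolist(),round(a/45,4), ' dist mm',round(600*np.linalg.norm(d)))
def mv(c,yaw,dx,dy):
    a=np.radians(yaw); return np.array([c[0]+dx*np.cos(a)-dy*np.sin(a),c[1]+dx*np.sin(a)+dy*np.cos(a)])
E
python3 - <<'E'
from h import *
plan((0.42,0.27,.25,84.7),(.5211,-.0757,.25,84.7))
E
```

```text
t 2.2 pos [0.1896 0.6478 0.2313] yaw 73.68 tilt [-0. -0. -1.] F [ 0.2 -0.4 -0.2] op 1.004
   [-0.5454, -0.4964, -0.0312] -0.2449  dist mm 443
   [-0.869, -1.002, -0.0312] -0.2449  dist mm 796
```

Emit:
arm_command:
  series:
    - [[-0.869, -1.0, -0.0312], -0.245, -0.2]
    - [[-0.869, -1.0, -0.0312], -0.245, -0.2]
    - [[-0.869, -1.0, -0.0312], -0.245, -0.2]
    - [[-0.869, -1.0, -0.0312], -0.245, -0.2]
    - [[-0.869, -1.0, -0.0312], -0.245, -0.2]
    - [[-0.869, -1.0, -0.0312], -0.245, -0.2]
    - [[-0.869, -1.0, -0.0312], -0.245, -0.2]
    - [[-0.869, -1.0, -0.0312], -0.245, -0.2]
    - [[-0.869, -1.0, -0.0312], -0.245, -0.2]
    - [[-0.869, -1.0, -0.0312], -0.245, -0.2]
    - [[-0.869, -1.0, -0.0312], -0.245, -0.2]
    - [[-0.869, -1.0, -0.0312], -0.245, -0.2]
  force: 40

```text
time: 3.7
tool_pos: [0.5034, -0.0354, 0.2494]
tool_rot: [0.046, 0.999, 0.0, 0.001]
wrist_force: [0.4, 1.0, -0.6]
opening: 0.599
```

Emit:
arm_command:
  series:
    - [[-0.03, -0.07, 0.0], 0, -0.2]
    - [[-0.03, -0.07, 0.0], 0, -0.2]

```text
time: 3.95
tool_pos: [0.5171, -0.0812, 0.249]
tool_rot: [0.049, 0.999, -0.001, 0.0]
wrist_force: [0.1, -0.5, -1.4]
opening: 0.598
```

```bash
python3 - <<'E'
from h import *
p=snap('wrist','w1.png')
print([(np.round(d['xyz'],4),d['score']) for d in r.find_in(p,'lid_handle')])
plan((.5211,-.0757,.25,84.7))
E
```

```text
[(array([ 0.5113, -0.0744,  0.0784]), 0.85)]
t 4.05 pos [ 0.5165 -0.077   0.2488] yaw 84.65 tilt [-0.  0. -1.] F [ 0.4  0.3 -0.2] op 0.599
   [-0.0074, 0.0028, -0.0019] -0.001  dist mm 5
```

View pics/w1.png

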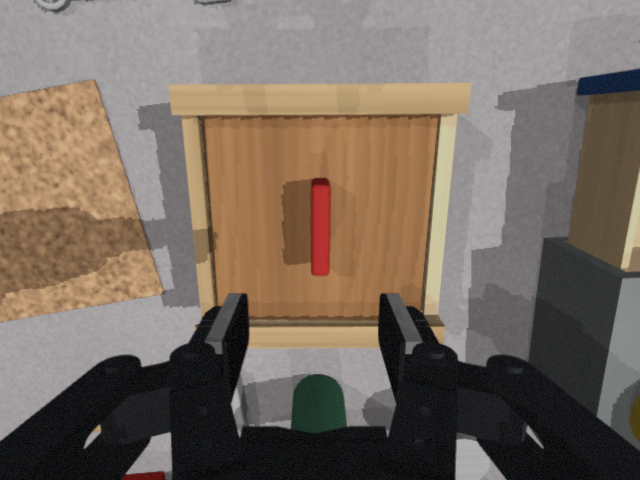

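```bash
python3 - <<'E'
from h import *
p=r.read_camera('wrist')
X=ray(p,[(312,186),(329,186),(311.5,275.5),(329.5,275.5)],.118); print(np.round(X,4),X.mean(0))
c=ray(p,[(171,85),(469,84),(196,347),(443,347)],.102); print(np.round(c,4),c.mean(0))
m=X.mean(0)
plan((.5211,-.0762,.13,84.7),(.5211,-.0762,.085,84.7))
E
```

```text
[[ 0.4882 -0.0761  0.118 ]
 [ 0.4893 -0.0642  0.118 ]
 [ 0.5555 -0.0828  0.118 ]
 [ 0.5567 -0.0694  0.118 ]] [ 0.52243397 -0.07312309  0.118     ]
[[ 0.4125 -0.1663  0.102 ]
 [ 0.4311  0.0375  0.102 ]
 [ 0.6173 -0.1863  0.102 ]
 [ 0.6367  0.0204  0.102 ]] [ 0.52438396 -0.07368054  0.102     ]
t 4.1 pos [ 0.5165 -0.0761  0.2489] yaw 84.75 tilt [-0.     0.001 -1.   ] F [-0.3  1.2 -0.4] op 0.602
   [-0.0077, 0.0003, 0.1981] 0.0011  dist mm 119
   [-0.0078, 0.0003, 0.2731] 0.0011  dist mm 164
```

Emit:
arm_command:
  series:
    - [[-0.008, 0.0025, 0.1], 0, -0.2]
    - [[-0.008, 0.0025, 0.2], 0, -0.2]
    - [[-0.008, 0.0025, 0.25], 0, -0.2]
    - [[-0.008, 0.0025, 0.27], 0, -0.2]
    - [[-0.008, 0.0025, 0.27], 0, 1]
    - [[-0.008, 0.0025, 0.27], 0, 1]
    - [[-0.008, 0.0025, 0.27], 0, 1]
    - [[-0.008, 0.0025, 0.27], 0, 1]
    - [[-0.008, 0.0025, 0.27], 0, 1]
  force: 50

```text
time: 5.22
tool_pos: [0.5226, -0.0758, 0.0885]
tool_rot: [0.046, 0.999, 0.0, 0.001]
wrist_force: [-0.5, 0.9, 7.4]
opening: 0.158
```

```bash
python3 - <<'E'
from h import *
p=snap('side','s2.png')
im=cv2.imread('pics/s2.png'); cv2.imwrite('pics/s2c.png',cv2.resize(im[170:350,190:420],None,fx=3,fy=3,interpolation=cv2.INTER_CUBIC))
plan((.5211,-.0762,.13,84.7))
E
```

```text
t 5.28 pos [ 0.5226 -0.0759  0.0885] yaw 84.71 tilt [ 0.003  0.    -1.   ] F [-0.9  1.6  7.5] op 0.155
   [0.0022, -0.0008, -0.0692] 0.0003  dist mm 42
```

View pics/s2c.png

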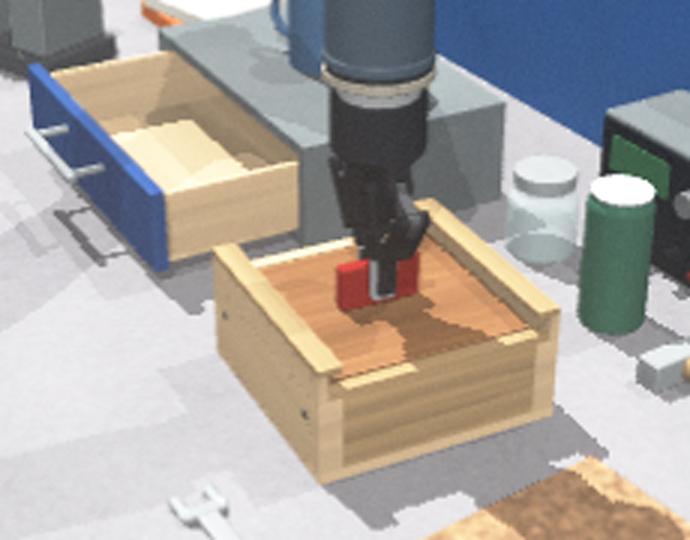

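Emit:
arm_command:
  series:
    - [[0, 0, -0.01], 0, 1]
    - [[0, 0, -0.021], 0, 1]
    - [[0, 0, -0.021], 0, 1]
    - [[0, 0, -0.021], 0, 1]

```text
time: 5.78
tool_pos: [0.5215, -0.0759, 0.0996]
tool_rot: [0.046, 0.999, -0.0, -0.0]
wrist_force: [0.5, 0.3, -3.4]
opening: 0.155
```

```bash
python3 - <<'E'
from h import *
p=snap('side','s3.png')
im=cv2.imread('pics/s3.png'); cv2.imwrite('pics/s3c.png',cv2.resize(im[170:350,190:420],None,fx=3,fy=3,interpolation=cv2.INTER_CUBIC))
s=r.observe(); P=s['tool_pos']
e=mv(P,84.75,-.1,0); f=mv(P,84.75,-.298,0)
plan((*P[:2],.1005,84.75),(*e,.1005,84.75),(*f,.1005,84.75),(.5075,-.3705,.1005,84.7))
E
```

```text
t 5.83 pos [ 0.5215 -0.0759  0.0994] yaw 84.71 tilt [-0. -0. -1.] F [ 0.8  0.6 -3.1] op 0.158
   [0.0, -0.0, -0.0018] -0.0009  dist mm 1
   [-0.0001, -0.1667, -0.0018] -0.0009  dist mm 100
   [-0.0003, -0.4967, -0.0017] -0.0009  dist mm 298
   [-0.022, -0.491, -0.0018] 0.0002  dist mm 295
```

View pics/s3c.png

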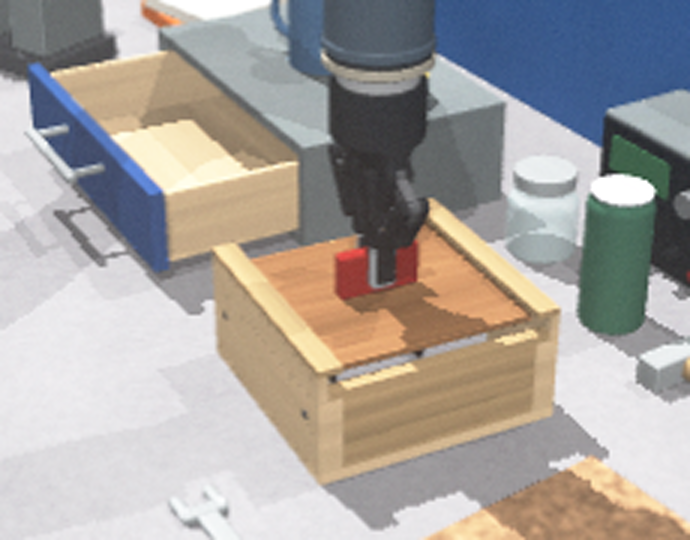

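Emit:
arm_command:
  series:
    - [[0, -0.03, -0.001], 0, 1]
    - [[0, -0.07, -0.001], 0, 1]
    - [[0, -0.11, -0.001], 0, 1]
    - [[0, -0.15, -0.001], 0, 1]
    - [[0, -0.19, -0.001], 0, 1]
    - [[0, -0.23, -0.001], 0, 1]
    - [[0, -0.27, -0.001], 0, 1]
    - [[0, -0.31, -0.001], 0, 1]
    - [[0, -0.35, -0.001], 0, 1]
    - [[0, -0.37, -0.001], 0, 1]
    - [[0, -0.37, -0.001], 0, 1]

```text
time: 7.2
tool_pos: [0.5004, -0.2982, 0.1]
tool_rot: [0.047, 0.999, -0.0, -0.0]
wrist_force: [-0.7, 0.7, -3.5]
opening: 0.153
```

```bash
python3 - <<'E'
from h import *
p=snap('side','s4.png');p=snap('top','t4.png')
plan((.5075,-.3705,.15,94.6),(.5075,-.3705,.03,94.6))
E
```

```text
t 7.3 pos [ 0.5011 -0.2962  0.1   ] yaw 84.73 tilt [-0.     0.001 -1.   ] F [-0.6 -0.  -2.6] op 0.156
   [-0.022, -0.1222, -0.0835] -0.2193  dist mm 90
   [-0.0221, -0.1224, 0.1165] -0.2193  dist mm 102
```

View pics/s4.png

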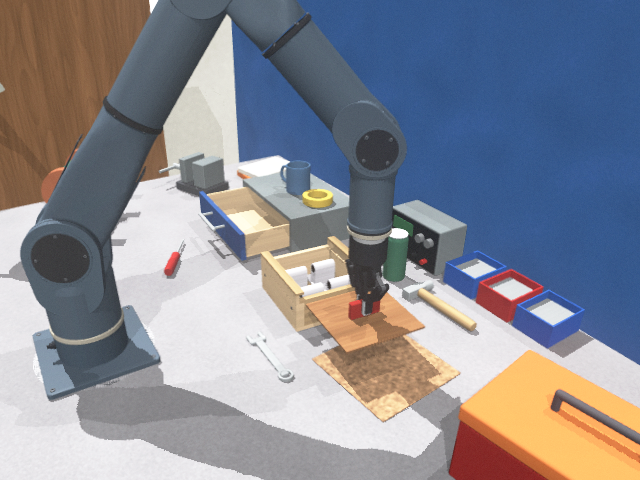

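View pics/t4.png

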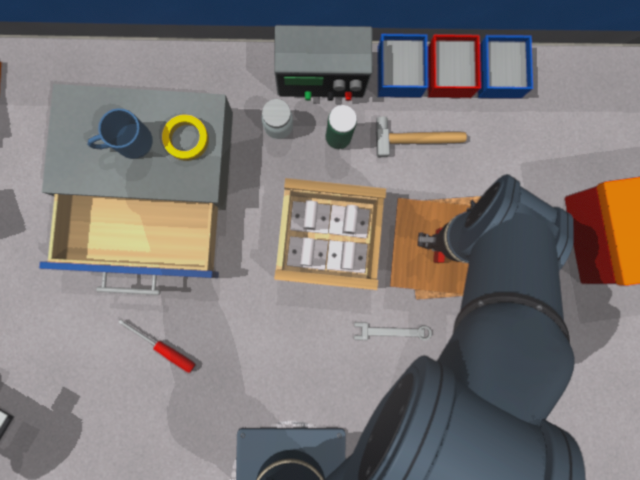

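Emit:
arm_command:
  series:
    - [[-0.005, -0.04, -0.02], -0.1, 1]
    - [[-0.022, -0.122, -0.02], -0.22, 1]
    - [[-0.022, -0.122, 0.0], -0.22, 1]
    - [[-0.022, -0.122, 0.06], -0.22, 1]
    - [[-0.022, -0.122, 0.09], -0.22, 1]
    - [[-0.022, -0.122, 0.117], -0.22, 1]
    - [[-0.022, -0.122, 0.13], -0.22, 1]
    - [[-0.022, -0.122, 0.133], -0.22, 1]
    - [[-0.022, -0.122, 0.133], -0.22, 1]

```text
time: 8.43
tool_pos: [0.5078, -0.3714, 0.0209]
tool_rot: [-0.04, 0.999, -0.0, 0.0]
wrist_force: [0.1, -0.1, -2.9]
opening: 0.154
```

```bash
python3 - <<'E'
from h import *
p=snap('side','s5.png')
im=cv2.imread('pics/s5.png'); cv2.imwrite('pics/s5c.png',cv2.resize(im[270:430,290:490],None,fx=3.5,fy=3.5,interpolation=cv2.INTER_CUBIC))
plan((.5075,-.3705,.018,94.6))
E
```

```text
t 8.47 pos [ 0.5079 -0.3714  0.021 ] yaw 94.6 tilt [ 0.001 -0.001 -1.   ] F [ 0.7  0.7 -2.5] op 0.156
   [0.0005, 0.0016, 0.005] 0.0  dist mm 3
```

View pics/s5c.png

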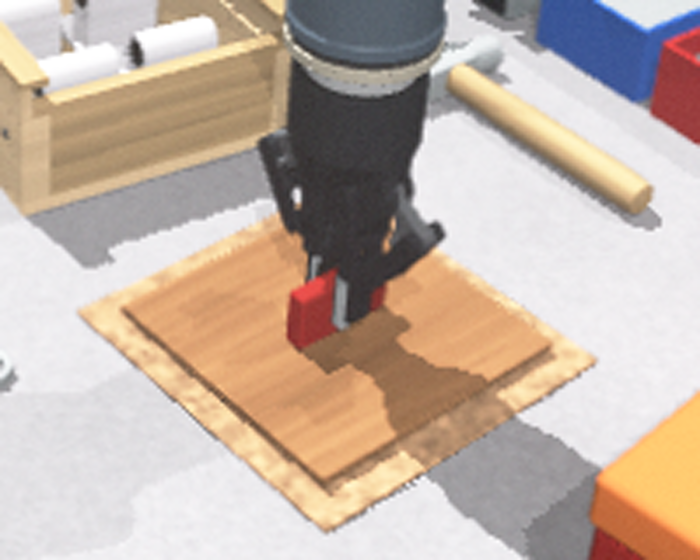

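Almost down; lower a few mm more, then release and back off.

Emit:
arm_command:
  series:
    - [[0, 0.001, 0.003], 0, 1]
    - [[0, 0.001, 0.005], 0, 1]
    - [[0, 0.001, 0.006], 0, 1]
    - [[0, 0.001, 0.006], 0, 1]

```text
time: 8.98
tool_pos: [0.5077, -0.3706, 0.0185]
tool_rot: [-0.04, 0.999, -0.0, 0.001]
wrist_force: [-6.0, 4.9, 18.2]
opening: 0.158
```

```bash
python3 - <<'E'
from h import *
s=st()
E
```

```text
t 8.975 pos [ 0.5077 -0.3706  0.0185] R [[-0.997, -0.08, 0.001], [-0.08, 0.997, -0.001], [-0.001, -0.001, -1.0]] F [-6.   4.9 18.2] op 0.15757263758968482
```

Emit:
arm_command:
  series:
    - [[0, 0, -0.003], 0, 1]
    - [[0, 0, -0.003], 0, 0]
    - [[0, 0, -0.003], 0, 0]
    - [[0, 0, -0.003], 0, 0]
    - [[0, 0, -0.05], 0, 0]
    - [[0, 0, -0.15], 0, 0]
    - [[0, 0, -0.25], 0, 0]
    - [[0, 0, -0.35], 0, 0]
    - [[0, 0, -0.4], 0, 0]
    - [[0, 0, -0.4], 0, 0]

```text
time: 10.22
tool_pos: [0.5084, -0.3713, 0.2596]
tool_rot: [-0.04, 0.999, -0.001, 0.002]
wrist_force: [0.4, 0.2, 0.0]
opening: 0.502
```

```bash
python3 - <<'E'
from h import *
p=snap('top','t6.png')
im=cv2.imread('pics/t6.png'); cv2.imwrite('pics/t6c.png',cv2.resize(im[175:300,265:530],None,fx=3,fy=3,interpolation=cv2.INTER_CUBIC))
for b in ['bracket1_mid']: print([(np.round(d['xyz'],3).tolist(),round(d['score'],2)) for d in r.find_in(p,b)])
plan((.5243,-.0755,.26,84.7))
E
```

```text
[([0.492, -0.031, 0.011], 0.98), ([0.555, -0.119, 0.017], 0.68)]
t 10.32 pos [ 0.5072 -0.3703  0.2563] yaw 94.61 tilt [-0.  0. -1.] F [ 0.   0.2 -0.2] op 0.498
   [-0.0678, 0.4874, -0.006] 0.2203  dist mm 295
```

View pics/t6c.png

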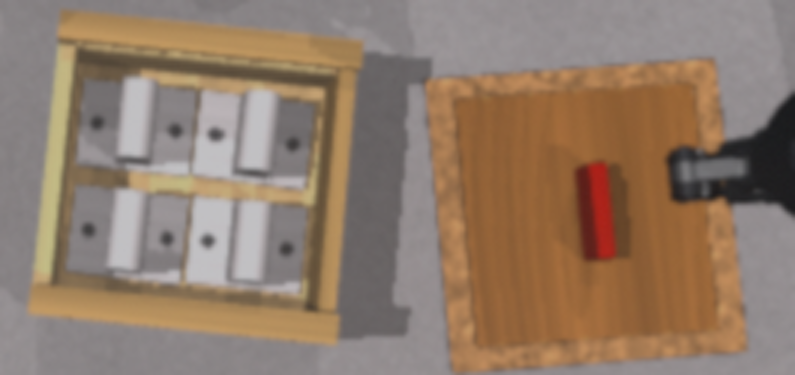

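Emit:
arm_command:
  series:
    - [[-0.068, 0.487, -0.006], 0.22, 0]
    - [[-0.068, 0.487, -0.006], 0.22, 0]
    - [[-0.068, 0.487, -0.006], 0.22, 0]
    - [[-0.068, 0.487, -0.006], 0.22, 0]
    - [[-0.068, 0.487, -0.006], 0.22, 0]
    - [[-0.068, 0.487, -0.006], 0.22, 0]
    - [[-0.068, 0.487, -0.006], 0.22, 0]

```text
time: 11.2
tool_pos: [0.5241, -0.0766, 0.2593]
tool_rot: [0.046, 0.999, -0.0, -0.001]
wrist_force: [0.6, -0.7, -0.3]
opening: 0.5
```

```bash
python3 - <<'E'
from h import *
p=snap('wrist','w7.png')
np.save('w7.npy',np.array([0]))
import pickle; pickle.dump(p,open('w7.pkl','wb'))
print([(np.round(d['xyz'],3).tolist(),round(d['score'],2)) for d in r.find_in(p,'bracket1_mid')])
st()
E
```

```text
[([0.486, -0.034, 0.013], 0.62)]
t 11.3 pos [ 0.5242 -0.0775  0.2597] R [[-0.996, 0.094, -0.001], [0.094, 0.996, -0.001], [0.001, -0.001, -1.0]] F [-0.5 -0.6  0. ] op 0.49883764830678146
```

View pics/w7.png

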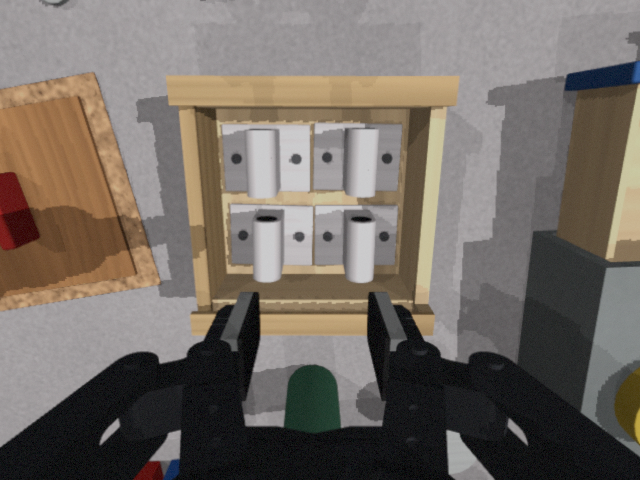

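```bash
python3 - <<'E'
from h import *
import pickle; p=pickle.load(open('w7.pkl','rb'))
for n,f,s in [('A',(266.5,158),(263,164)),('B',(357,157.5),(361.5,163)),('C',(271.5,235),(268.5,249)),('D',(355.5,235.5),(360,249))]:
    print(n,np.round(ray(p,[f],.016),4)[0],np.round(ray(p,[s],.068),4)[0])
c=ray(p,[(168,76),(459,76),(190,335),(434,335)],.102);print(c.mean(0))
print(np.round(ray(p,[(249,133),(249,195),(280,195),(278,133)],.066),4))
plan((.492,-.12,.13,84.7))
E
```

```text
A [ 0.4828 -0.1194  0.016 ] [ 0.4832 -0.1164  0.068 ]
B [ 0.4904 -0.0321  0.016 ] [ 0.49   -0.0338  0.068 ]
C [ 0.5605 -0.1242  0.016 ] [ 0.5585 -0.1213  0.068 ]
D [ 0.569  -0.0384  0.016 ] [ 0.5661 -0.0395  0.068 ]
[ 0.52541981 -0.07828174  0.102     ]
[[ 0.4571 -0.1249  0.066 ]
 [ 0.5086 -0.1322  0.066 ]
 [ 0.5111 -0.1055  0.066 ]
 [ 0.4593 -0.101   0.066 ]]
t 11.3 pos [ 0.5242 -0.0775  0.2597] yaw 84.59 tilt [-0.001 -0.001 -1.   ] F [-0.5 -0.6  0. ] op 0.499
   [0.0465, -0.0754, 0.2163] -0.0026  dist mm 140
```

```bash
python3 - <<'E'
from h import *
p=r.read_camera('top')
uv=np.array([(92,396),(700,426),(112,138),(718,172)])/4+[30,160]
X=ray(p,uv,.086); print(np.round(X,4))
a=np.radians(-2.5); M=np.array([[np.cos(a),-np.sin(a)],[np.sin(a),np.cos(a)]])
print('local',np.round(X[:,:2]@M,4))
C=ray(p,np.array([(50,130),(750,168)])/4+[30,160],.108); print('cab local',np.round(C[:,:2]@M,4))
F=ray(p,np.array([(38,408),(728,443),(40,435),(726,468)])/4+[30,160],.096); print('panel local',np.round(F[:,:2]@M,4))
print(r.observe()['qpos'])
E
```

```text
[[0.4693 0.4851 0.086 ]
 [0.4561 0.1784 0.086 ]
 [0.6015 0.4821 0.086 ]
 [0.5869 0.1726 0.086 ]]
local [[0.4477 0.5051]
 [0.4479 0.1982]
 [0.5799 0.5078]
 [0.5788 0.198 ]]
cab local [[0.5789 0.5277]
 [0.5784 0.1778]]
panel local [[0.4401 0.5261]
 [0.4399 0.1815]
 [0.4267 0.5238]
 [0.4273 0.1817]]
[-0.02939554  0.33577789  0.12073146  1.77846125 -0.04561218  1.03097727
  1.58413134]
```

```bash
python3 - <<'E'
from h import *
plan((.4903,-.033,.12,84.7),(.4903,-.033,.043,84.7))
for k in (-.114,-.038,.038,.114): print(k, mv((0,0),-2.5,.5453-.047,.3522+k))
E
```

```text
t 11.35 pos [ 0.5243 -0.0775  0.2599] yaw 84.57 tilt [-0.001 -0.    -1.   ] F [ 0.2 -0.4  0.1] op 0.503
   [0.0633, 0.0686, 0.2332] -0.0029  dist mm 151
   [0.0631, 0.0687, 0.3615] -0.0029  dist mm 224
-0.114 [0.50821587 0.21623775]
-0.038 [0.51153094 0.29216541]
0.038 [0.51484601 0.36809308]
0.114 [0.51816109 0.44402074]
```

Emit:
arm_command:
  series:
    - [[0.0632, 0.0687, 0.08], -0.003, 0]
    - [[0.0632, 0.0687, 0.16], -0.003, 0]
    - [[0.0632, 0.0687, 0.235], -0.003, 0]
    - [[0.0632, 0.0687, 0.26], -0.003, 0]
    - [[0.0632, 0.0687, 0.3], -0.003, 0]
    - [[0.0632, 0.0687, 0.34], -0.003, 0]
    - [[0.0632, 0.0687, 0.3615], -0.003, 0]
    - [[0.0632, 0.0687, 0.3615], -0.003, 1]
    - [[0.0632, 0.0687, 0.3615], -0.003, 1]
    - [[0.0632, 0.0687, 0.3615], -0.003, 1]
    - [[0.0632, 0.0687, 0.3615], -0.003, 1]
  force: 60

```text
time: 12.72
tool_pos: [0.4909, -0.0314, 0.0439]
tool_rot: [0.045, 0.999, 0.0, 0.0]
wrist_force: [-0.0, 0.0, -3.8]
opening: 0.292
```

Emit:
arm_command:
  series:
    - [[0, 0, -0.03], 0, 1]
    - [[0, 0, -0.1], 0, 1]
    - [[0, 0, -0.2], 0, 1]
    - [[0, 0, -0.25], 0, 1]
    - [[0, 0, -0.25], 0, 1]

```text
time: 13.35
tool_pos: [0.4919, -0.0314, 0.1958]
tool_rot: [0.045, 0.999, 0.0, 0.003]
wrist_force: [-0.4, -0.7, -3.5]
opening: 0.297
```

```bash
python3 - <<'E'
from h import *
p=snap('side','s8.png')
plan((.518,.444,.2,40),(.518,.444,.2,-2.5))
E
```

```text
t 13.4 pos [ 0.4909 -0.0314  0.1941] yaw 84.85 tilt [ 0.002  0.    -1.   ] F [-0.3 -0.2 -3.8] op 0.29
   [0.0261, 0.7932, -0.0097] 0.9967  dist mm 476
   [0.0261, 0.7932, -0.0097] 1.9411  dist mm 476
```

View pics/s8.png

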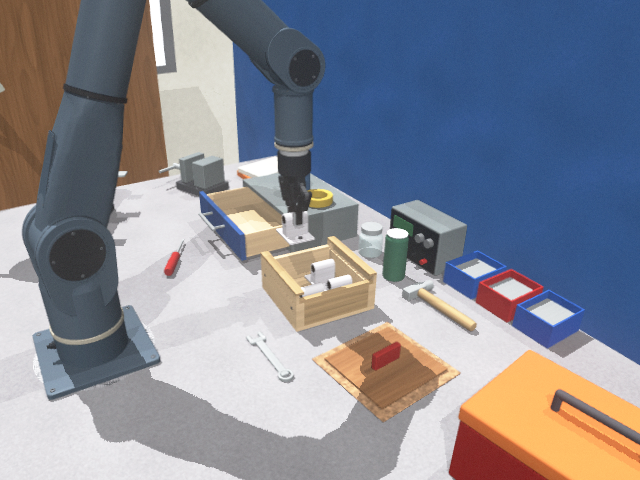

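Emit:
arm_command:
  series:
    - [[0.026, 0.793, -0.01], 0.99, 1]
    - [[0.026, 0.793, -0.01], 0.99, 1]
    - [[0.026, 0.793, -0.01], 0.99, 1]
    - [[0.026, 0.793, -0.01], 0.99, 1]
    - [[0.026, 0.793, -0.01], 0.99, 1]
    - [[0.026, 0.793, -0.01], 0.99, 1]
    - [[0.026, 0.793, -0.01], 0.99, 1]
    - [[0.026, 0.793, -0.01], 0.99, 1]
    - [[0.026, 0.793, -0.01], 0.99, 1]

```text
time: 14.52
tool_pos: [0.5152, 0.4484, 0.1958]
tool_rot: [0.417, 0.909, -0.001, -0.002]
wrist_force: [0.0, -0.5, -4.0]
opening: 0.294
```

```bash
python3 - <<'E'
from h import *
plan((.518,.444,.2,-2.5)); print(r.observe()['qpos'])
E
```

```text
t 14.53 pos [0.5152 0.4484 0.1958] yaw 40.65 tilt [-0.004 -0.001 -1.   ] F [ 0.  -0.5 -4. ] op 0.294
   [-0.0086, -0.0012, -0.0071] 0.9589  dist mm 7
[-0.9208157   0.63051591  0.24356411  1.46312355 -0.16492726  1.07132562
  0.06676903]
```

Emit:
arm_command:
  series:
    - [[-0.0086, -0.001, -0.007], 0.959, 1]
    - [[-0.0086, -0.001, -0.007], 0.959, 1]
    - [[-0.0086, -0.001, -0.007], 0.959, 1]
    - [[-0.0086, -0.001, -0.007], 0.959, 1]
    - [[-0.0086, -0.001, 0.04], 0.959, 1]
    - [[-0.0086, -0.001, 0.1], 0.959, 1]
    - [[-0.0086, -0.001, 0.16], 0.959, 1]
    - [[-0.0086, -0.001, 0.2], 0.959, 1]
    - [[-0.0086, -0.001, 0.22], 0.959, 1]
    - [[-0.0086, -0.001, 0.231], 0.959, 1]
    - [[-0.0086, -0.001, 0.231], 0.959, 1]

```text
time: 15.9
tool_pos: [0.521, 0.4393, 0.0608]
tool_rot: [0.725, 0.689, -0.0, 0.0]
wrist_force: [-0.6, 0.7, -2.3]
opening: 0.294
```

```bash
python3 - <<'E'
from h import *
plan((.518,.444,.0555,-2.5))
p=snap('side','s9.png')
im=cv2.imread('pics/s9.png'); cv2.imwrite('pics/s9c.png',cv2.resize(im[150:270,180:360],None,fx=4,fy=4,interpolation=cv2.INTER_CUBIC))
E
```

```text
t 15.9 pos [0.521  0.4393 0.0608] yaw -2.88 tilt [ 0. -0. -1.] F [-0.6  0.7 -2.3] op 0.294
   [0.0076, -0.0053, 0.0089] -0.0084  dist mm 8
```

View pics/s9c.png

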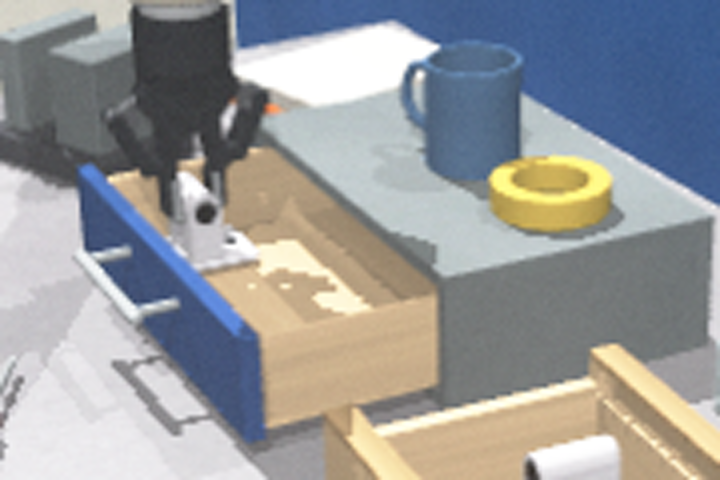

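Emit:
arm_command:
  series:
    - [[0.0076, -0.005, 0.003], 0, 1]
    - [[0.0076, -0.005, 0.007], 0, 1]
    - [[0.0076, -0.005, 0.009], 0, 1]
    - [[0.0076, -0.005, 0.009], 0, 1]
    - [[0.0076, -0.005, 0.008], 0, 0]
    - [[0.0076, -0.005, 0.008], 0, 0]
    - [[0.0076, -0.005, 0.008], 0, 0]
    - [[0.0076, -0.005, -0.05], 0, 0]
    - [[0.0076, -0.005, -0.15], 0, 0]
    - [[0.0076, -0.005, -0.25], 0, 0]
    - [[0.0076, -0.005, -0.25], 0, 0]

```text
time: 17.32
tool_pos: [0.5206, 0.4453, 0.2166]
tool_rot: [0.725, 0.689, 0.005, 0.0]
wrist_force: [0.6, -0.2, -0.6]
opening: 0.497
```

```bash
python3 - <<'E'
from h import *
plan((.52,-.0755,.24,40),(.5,.0,.24,84.7))
p=snap('top','t10.png')
im=cv2.imread('pics/t10.png'); cv2.imwrite('pics/t10c.png',cv2.resize(im[150:310,30:400],None,fx=2.1,fy=2.1,interpolation=cv2.INTER_CUBIC))
E
```

```text
t 17.32 pos [0.5206 0.4453 0.2166] yaw -2.88 tilt [ 0.007  0.006 -1.   ] F [ 0.6 -0.2 -0.6] op 0.497
   [-0.8667, 0.0429, -0.0443] -0.953  dist mm 521
   [-0.7427, 0.0032, -0.0437] -1.9463  dist mm 446
```

View pics/t10c.png

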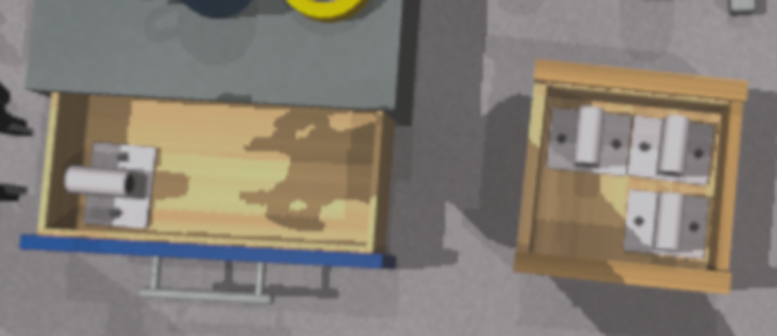

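Emit:
arm_command:
  series:
    - [[-0.867, 0.055, -0.045], -1.0, 0]
    - [[-0.867, 0.055, -0.045], -1.0, 0]
    - [[-0.867, 0.055, -0.045], -1.0, 0]
    - [[-0.867, 0.055, -0.045], -1.0, 0]
    - [[-0.867, 0.055, -0.045], -1.0, 0]
    - [[-0.867, 0.055, -0.045], -1.0, 0]
    - [[-0.867, 0.055, -0.045], -1.0, 0]
    - [[-0.867, 0.055, -0.045], -1.0, 0]
    - [[-0.867, 0.055, -0.045], -1.0, 0]
    - [[-0.867, 0.055, -0.045], -1.0, 0]

```text
time: 18.62
tool_pos: [0.5242, -0.079, 0.2369]
tool_rot: [0.407, 0.913, -0.001, -0.001]
wrist_force: [0.8, 0.8, -0.5]
opening: 0.497
```

```bash
python3 - <<'E'
from h import *
plan((.5243,-.0775,.26,84.7))
E
```

```text
t 18.62 pos [ 0.5242 -0.079   0.2369] yaw 41.92 tilt [-0.002 -0.    -1.   ] F [ 0.8  0.8 -0.5] op 0.497
   [0.0018, 0.0018, -0.0385] -0.9507  dist mm 23
```

Emit:
arm_command:
  series:
    - [[0.002, 0.002, -0.038], -0.95, 0]
    - [[0.002, 0.002, -0.038], -0.95, 0]
    - [[0.002, 0.002, -0.038], -0.95, 0]
    - [[0.002, 0.002, -0.038], -0.95, 0]
    - [[0.002, 0.002, -0.038], -0.95, 0]
    - [[0.002, 0.002, -0.038], -0.95, 0]

```text
time: 19.38
tool_pos: [0.525, -0.0744, 0.2602]
tool_rot: [0.046, 0.999, 0.0, -0.0]
wrist_force: [-0.6, -0.1, 0.3]
opening: 0.5
```

```bash
python3 - <<'E'
from h import *
p=snap('wrist','w11.png')
for n,s in [('A',(263,164)),('C',(268.5,249)),('D',(360,249))]: print(n,ray(p,[s],.068)[0])
plan((.5675,-.039,.12,84.7),(.5675,-.039,.043,84.7))
E
```

```text
A [ 0.48433314 -0.11419974  0.068     ]
C [ 0.55986695 -0.11909241  0.068     ]
D [ 0.56747763 -0.03704462  0.068     ]
t 19.43 pos [ 0.525  -0.0746  0.2603] yaw 84.74 tilt [-0.001  0.    -1.   ] F [-0.8 -0.4 -0.4] op 0.499
   [-0.0652, 0.0656, 0.2338] 0.001  dist mm 151
   [-0.0653, 0.0656, 0.3621] 0.001  dist mm 224
```

View pics/w11.png

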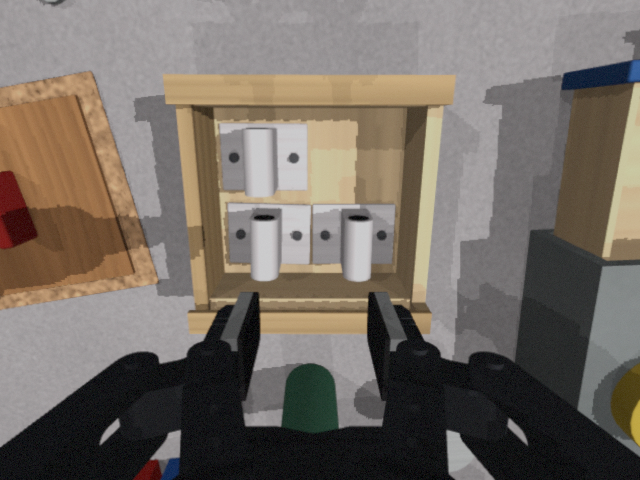

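Emit:
arm_command:
  series:
    - [[-0.0652, 0.0656, 0.08], 0, 0]
    - [[-0.0652, 0.0656, 0.16], 0, 0]
    - [[-0.0652, 0.0656, 0.235], 0, 0]
    - [[-0.0652, 0.0656, 0.26], 0, 0]
    - [[-0.0652, 0.0656, 0.3], 0, 0]
    - [[-0.0652, 0.0656, 0.34], 0, 0]
    - [[-0.0652, 0.0656, 0.362], 0, 0]
    - [[-0.0652, 0.0656, 0.362], 0, 1]
    - [[-0.0652, 0.0656, 0.362], 0, 1]
    - [[-0.0652, 0.0656, 0.362], 0, 1]
    - [[-0.0652, 0.0656, 0.362], 0, 1]

```text
time: 20.8
tool_pos: [0.5679, -0.0395, 0.0439]
tool_rot: [0.045, 0.999, 0.0, 0.0]
wrist_force: [-0.3, 1.2, -3.1]
opening: 0.29
```

Emit:
arm_command:
  series:
    - [[0, 0, -0.03], 0, 1]
    - [[0, 0, -0.1], 0, 1]
    - [[0, 0, -0.2], 0, 1]
    - [[0, 0, -0.25], 0, 1]
    - [[0, 0, -0.25], 0, 1]
    - [[0, 0, -0.25], 0, 1]

```text
time: 21.55
tool_pos: [0.5668, -0.0396, 0.1925]
tool_rot: [0.045, 0.999, -0.0, -0.001]
wrist_force: [-0.0, 0.1, -4.6]
opening: 0.294
```

```bash
python3 - <<'E'
from h import *
plan((.5148,.368,.2,40))
E
```

```text
t 21.55 pos [ 0.5668 -0.0396  0.1925] yaw 84.89 tilt [-0.002 -0.    -1.   ] F [-0.   0.1 -4.6] op 0.294
   [0.1469, 0.6688, -0.0124] 0.9975  dist mm 411
```

Emit:
arm_command:
  series:
    - [[0.147, 0.669, -0.012], 0.997, 1]
    - [[0.147, 0.669, -0.012], 0.997, 1]
    - [[0.147, 0.669, -0.012], 0.997, 1]
    - [[0.147, 0.669, -0.012], 0.997, 1]
    - [[0.147, 0.669, -0.012], 0.997, 1]
    - [[0.147, 0.669, -0.012], 0.997, 1]
    - [[0.147, 0.669, -0.012], 0.997, 1]
    - [[0.147, 0.669, -0.012], 0.997, 1]
    - [[0.147, 0.669, -0.012], 0.997, 1]
    - [[0.147, 0.669, -0.012], 0.997, 1]

```text
time: 22.8
tool_pos: [0.5159, 0.3663, 0.2001]
tool_rot: [0.423, 0.906, -0.001, 0.0]
wrist_force: [-0.2, -0.5, -2.6]
opening: 0.296
```

```bash
python3 - <<'E'
from h import *
plan((.5148,.368,.2,-2.5))
E
```

```text
t 22.8 pos [0.5159 0.3663 0.2001] yaw 39.89 tilt [-0.001 -0.001 -1.   ] F [-0.2 -0.5 -2.6] op 0.296
   [0.0034, 0.0004, 0.0001] 0.942  dist mm 2
```

Emit:
arm_command:
  series:
    - [[0.003, 0, 0], 0.942, 1]
    - [[0.003, 0, 0], 0.942, 1]
    - [[0.003, 0, 0], 0.942, 1]
    - [[0.003, 0, 0], 0.942, 1]
    - [[0.003, 0, 0.04], 0.942, 1]
    - [[0.003, 0, 0.1], 0.942, 1]
    - [[0.003, 0, 0.16], 0.942, 1]
    - [[0.003, 0, 0.2], 0.942, 1]
    - [[0.003, 0, 0.225], 0.942, 1]
    - [[0.003, 0, 0.237], 0.942, 1]
    - [[0.003, 0, 0.237], 0.942, 1]
    - [[0.003, 0, 0.237], 0.942, 1]

```text
time: 24.3
tool_pos: [0.5149, 0.3697, 0.0594]
tool_rot: [0.722, 0.692, 0.001, 0.0]
wrist_force: [-0.8, 0.3, -2.9]
opening: 0.29
```

```bash
python3 - <<'E'
from h import *
plan((.5148,.368,.056,-2.5))
p=snap('side','s12.png')
im=cv2.imread('pics/s12.png'); cv2.imwrite('pics/s12c.png',cv2.resize(im[150:270,180:360],None,fx=4,fy=4,interpolation=cv2.INTER_CUBIC))
E
```

```text
t 24.3 pos [0.5149 0.3697 0.0594] yaw -2.37 tilt [ 0.001  0.001 -1.   ] F [-0.8  0.3 -2.9] op 0.29
   [-0.0028, -0.0001, 0.0056] 0.0028  dist mm 4
```

View pics/s12c.png

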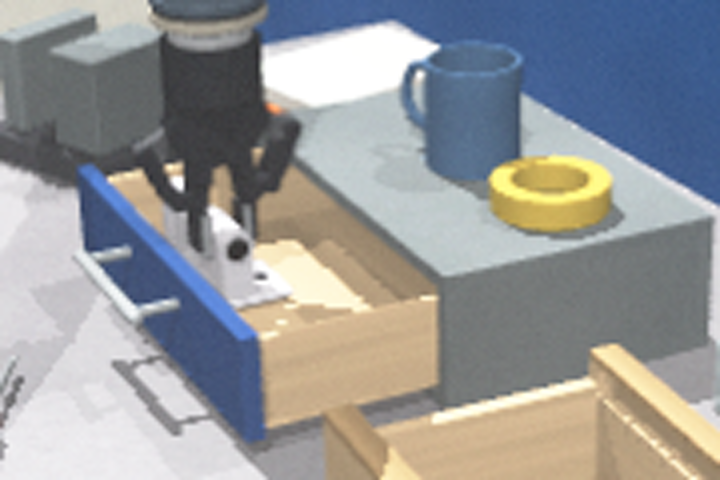

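Emit:
arm_command:
  series:
    - [[-0.001, 0, 0.004], 0, 1]
    - [[-0.001, 0, 0.007], 0, 1]
    - [[-0.001, 0, 0.007], 0, 1]
    - [[-0.001, 0, 0.006], 0, 0]
    - [[-0.001, 0, 0.006], 0, 0]
    - [[-0.001, 0, 0.006], 0, 0]
    - [[-0.001, 0, -0.05], 0, 0]
    - [[-0.001, 0, -0.15], 0, 0]
    - [[-0.001, 0, -0.25], 0, 0]
    - [[-0.001, 0, -0.28], 0, 0]

```text
time: 25.6
tool_pos: [0.5159, 0.3693, 0.2306]
tool_rot: [0.722, 0.692, 0.003, 0.0]
wrist_force: [0.2, 0.6, -0.4]
opening: 0.495
```

```bash
python3 - <<'E'
from h import *
plan((.5243,-.0775,.25,40))
p=snap('top','t13.png')
im=cv2.imread('pics/t13.png'); cv2.imwrite('pics/t13c.png',cv2.resize(im[150:310,30:540],None,fx=1.5,fy=1.5,interpolation=cv2.INTER_CUBIC))
E
```

```text
t 25.6 pos [0.5159 0.3693 0.2306] yaw -2.38 tilt [ 0.005  0.003 -1.   ] F [ 0.2  0.6 -0.4] op 0.495
   [-0.7433, 0.0452, -0.0348] -0.9419  dist mm 447
```

View pics/t13c.png

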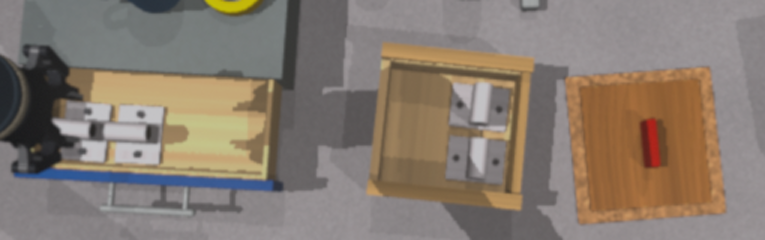

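Emit:
arm_command:
  series:
    - [[-0.743, 0.045, -0.035], -1.0, 0]
    - [[-0.743, 0.045, -0.035], -1.0, 0]
    - [[-0.743, 0.045, -0.035], -1.0, 0]
    - [[-0.743, 0.045, -0.035], -1.0, 0]
    - [[-0.743, 0.045, -0.035], -1.0, 0]
    - [[-0.743, 0.045, -0.035], -1.0, 0]
    - [[-0.743, 0.045, -0.035], -1.0, 0]
    - [[-0.743, 0.045, -0.035], -1.0, 0]
    - [[-0.743, 0.045, -0.035], -1.0, 0]

```text
time: 26.78
tool_pos: [0.5226, -0.0779, 0.2468]
tool_rot: [0.402, 0.915, -0.0, -0.001]
wrist_force: [-0.6, 0.4, -0.5]
opening: 0.501
```

```bash
python3 - <<'E'
from h import *
plan((.5243,-.0775,.26,84.7))
E
```

```text
t 26.77 pos [ 0.5226 -0.0779  0.2468] yaw 42.55 tilt [-0.001  0.    -1.   ] F [-0.6  0.4 -0.5] op 0.501
   [-0.0015, 0.0025, -0.022] -0.9367  dist mm 13
```

Emit:
arm_command:
  series:
    - [[-0.0015, 0.0025, -0.022], -0.937, 0]
    - [[-0.0015, 0.0025, -0.022], -0.937, 0]
    - [[-0.0015, 0.0025, -0.022], -0.937, 0]
    - [[-0.0015, 0.0025, -0.022], -0.937, 0]
    - [[-0.0015, 0.0025, -0.022], -0.937, 0]
    - [[-0.0015, 0.0025, -0.022], -0.937, 0]

```text
time: 27.52
tool_pos: [0.5246, -0.0761, 0.2604]
tool_rot: [0.046, 0.999, 0.0, -0.0]
wrist_force: [-0.7, -0.2, 0.3]
opening: 0.497
```

```bash
python3 - <<'E'
from h import *
p=snap('wrist','w14.png')
print(np.round(proj(p,[(.485,-.1165,.068),(.56,-.1215,.068)]),1))
plan((.485,-.1165,.12,84.7),(.485,-.1165,.043,84.7))
E
```

```text
[[262.4 165.2]
 [267.8 249.5]]
t 27.57 pos [ 0.5246 -0.0764  0.2604] yaw 84.69 tilt [-0.  0. -1.] F [-0.4 -0.5  0.4] op 0.499
   [0.0595, -0.0727, 0.234] -0.0002  dist mm 151
   [0.0595, -0.0728, 0.3624] -0.0002  dist mm 225
```

View pics/w14.png

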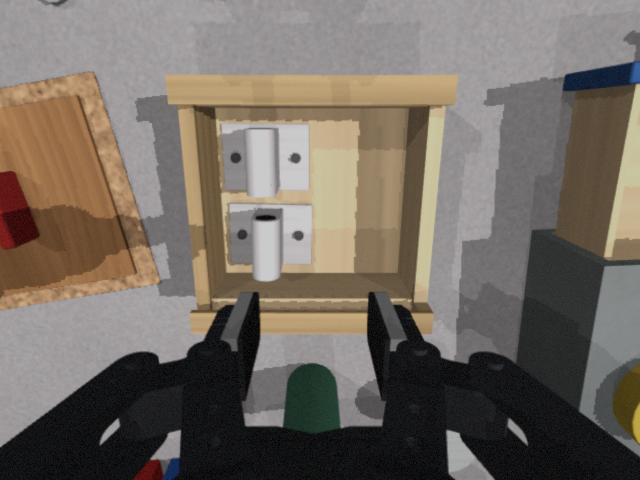

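Saddles still at (262,163) and (267,249), as predicted. Take A.

Emit:
arm_command:
  series:
    - [[0.0595, -0.0727, 0.08], 0, 0]
    - [[0.0595, -0.0727, 0.16], 0, 0]
    - [[0.0595, -0.0727, 0.235], 0, 0]
    - [[0.0595, -0.0727, 0.26], 0, 0]
    - [[0.0595, -0.0727, 0.3], 0, 0]
    - [[0.0595, -0.0727, 0.34], 0, 0]
    - [[0.0595, -0.0727, 0.362], 0, 0]
    - [[0.0595, -0.0727, 0.362], 0, 1]
    - [[0.0595, -0.0727, 0.362], 0, 1]
    - [[0.0595, -0.0727, 0.362], 0, 1]
    - [[0.0595, -0.0727, 0.362], 0, 1]

```text
time: 28.95
tool_pos: [0.4853, -0.1175, 0.0439]
tool_rot: [0.045, 0.999, -0.0, 0.0]
wrist_force: [0.6, 0.5, -2.5]
opening: 0.292
```

Emit:
arm_command:
  series:
    - [[0, 0, -0.03], 0, 1]
    - [[0, 0, -0.1], 0, 1]
    - [[0, 0, -0.2], 0, 1]
    - [[0, 0, -0.25], 0, 1]
    - [[0, 0, -0.25], 0, 1]
    - [[0, 0, -0.25], 0, 1]

```text
time: 29.7
tool_pos: [0.4844, -0.1172, 0.1926]
tool_rot: [0.045, 0.999, 0.0, -0.001]
wrist_force: [0.9, -0.5, -3.3]
opening: 0.296
```

```bash
python3 - <<'E'
from h import *
plan((.5115,.292,.2,40))
E
```

```text
t 29.7 pos [ 0.4844 -0.1172  0.1926] yaw 84.81 tilt [-0.001  0.    -1.   ] F [ 0.9 -0.5 -3.3] op 0.296
   [0.0168, 0.6834, -0.0121] 0.9957  dist mm 410
```

Emit:
arm_command:
  series:
    - [[0.017, 0.683, -0.012], 0.996, 1]
    - [[0.017, 0.683, -0.012], 0.996, 1]
    - [[0.017, 0.683, -0.012], 0.996, 1]
    - [[0.017, 0.683, -0.012], 0.996, 1]
    - [[0.017, 0.683, -0.012], 0.996, 1]
    - [[0.017, 0.683, -0.012], 0.996, 1]
    - [[0.017, 0.683, -0.012], 0.996, 1]
    - [[0.017, 0.683, -0.012], 0.996, 1]
    - [[0.017, 0.683, -0.012], 0.996, 1]
    - [[0.017, 0.683, -0.012], 0.996, 1]

```text
time: 30.95
tool_pos: [0.5121, 0.2897, 0.2]
tool_rot: [0.424, 0.906, -0.001, -0.0]
wrist_force: [0.2, 0.1, -1.7]
opening: 0.29
```

```bash
python3 - <<'E'
from h import *
plan((.5115,.292,.2,-2.5))
E
```

```text
t 30.95 pos [0.5121 0.2897 0.2   ] yaw 39.85 tilt [-0.001 -0.001 -1.   ] F [ 0.2  0.1 -1.7] op 0.29
   [0.0037, 0.0017, 0.0001] 0.9411  dist mm 2
```

Emit:
arm_command:
  series:
    - [[0.002, 0.001, 0], 0.941, 1]
    - [[0.002, 0.001, 0], 0.941, 1]
    - [[0.002, 0.001, 0], 0.941, 1]
    - [[0.002, 0.001, 0], 0.941, 1]
    - [[0.002, 0.001, 0.04], 0.941, 1]
    - [[0.002, 0.001, 0.1], 0.941, 1]
    - [[0.002, 0.001, 0.16], 0.941, 1]
    - [[0.002, 0.001, 0.2], 0.941, 1]
    - [[0.002, 0.001, 0.225], 0.941, 1]
    - [[0.002, 0.001, 0.237], 0.941, 1]
    - [[0.002, 0.001, 0.237], 0.941, 1]
    - [[0.002, 0.001, 0.237], 0.941, 1]

```text
time: 32.45
tool_pos: [0.5123, 0.293, 0.0593]
tool_rot: [0.722, 0.692, 0.001, 0.0]
wrist_force: [0.2, -0.4, -2.2]
opening: 0.294
```

```bash
python3 - <<'E'
from h import *
plan((.5115,.292,.056,-2.5))
p=snap('side','s15.png')
im=cv2.imread('pics/s15.png'); cv2.imwrite('pics/s15c.png',cv2.resize(im[150:270,180:360],None,fx=4,fy=4,interpolation=cv2.INTER_CUBIC))
E
```

```text
t 32.45 pos [0.5123 0.293  0.0593] yaw -2.37 tilt [ 0.001  0.001 -1.   ] F [ 0.2 -0.4 -2.2] op 0.294
   [-0.0017, -0.0013, 0.0055] 0.0028  dist mm 4
```

View pics/s15c.png

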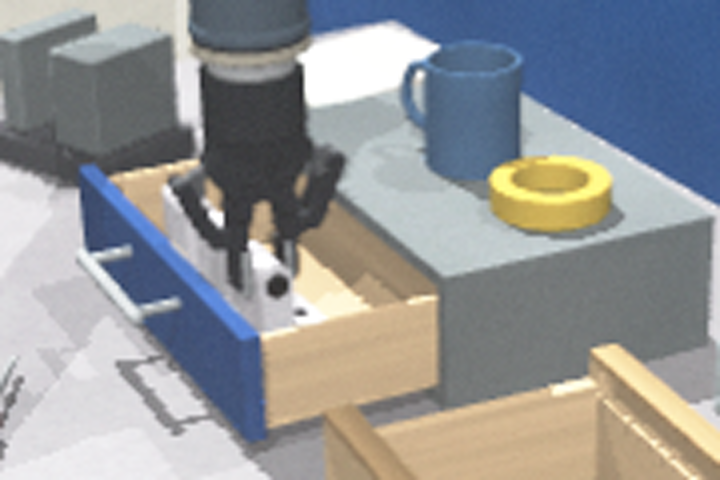

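Emit:
arm_command:
  series:
    - [[0, 0, 0.004], 0, 1]
    - [[0, 0, 0.007], 0, 1]
    - [[0, 0, 0.007], 0, 1]
    - [[0, 0, 0.006], 0, 0]
    - [[0, 0, 0.006], 0, 0]
    - [[0, 0, 0.006], 0, 0]
    - [[0, 0, -0.05], 0, 0]
    - [[0, 0, -0.15], 0, 0]
    - [[0, 0, -0.25], 0, 0]
    - [[0, 0, -0.28], 0, 0]

```text
time: 33.75
tool_pos: [0.5133, 0.2931, 0.2303]
tool_rot: [0.722, 0.692, 0.003, 0.001]
wrist_force: [-0.8, 0.5, -0.5]
opening: 0.5
```

```bash
python3 - <<'E'
from h import *
plan((.5243,-.0775,.25,40))
E
```

```text
t 33.75 pos [0.5133 0.2931 0.2303] yaw -2.39 tilt [ 0.005  0.003 -1.   ] F [-0.8  0.5 -0.5] op 0.5
   [-0.6162, 0.0442, -0.0345] -0.9419  dist mm 371
```

Emit:
arm_command:
  series:
    - [[-0.616, 0.044, -0.035], -1.0, 0]
    - [[-0.616, 0.044, -0.035], -1.0, 0]
    - [[-0.616, 0.044, -0.035], -1.0, 0]
    - [[-0.616, 0.044, -0.035], -1.0, 0]
    - [[-0.616, 0.044, -0.035], -1.0, 0]
    - [[-0.616, 0.044, -0.035], -1.0, 0]
    - [[-0.616, 0.044, -0.035], -1.0, 0]
    - [[-0.616, 0.044, -0.035], -1.0, 0]

```text
time: 34.75
tool_pos: [0.5228, -0.0771, 0.2473]
tool_rot: [0.402, 0.916, 0.0, -0.0]
wrist_force: [-0.3, 0.4, -0.5]
opening: 0.501
```

```bash
python3 - <<'E'
from h import *
plan((.5243,-.0775,.26,84.7))
E
```

```text
t 34.75 pos [ 0.5228 -0.0771  0.2473] yaw 42.6 tilt [-0.     0.001 -1.   ] F [-0.3  0.4 -0.5] op 0.501
   [-0.0022, 0.0014, -0.0212] -0.9354  dist mm 13
```

Emit:
arm_command:
  series:
    - [[-0.002, 0.0015, -0.021], -0.937, 0]
    - [[-0.002, 0.0015, -0.021], -0.937, 0]
    - [[-0.002, 0.0015, -0.021], -0.937, 0]
    - [[-0.002, 0.0015, -0.021], -0.937, 0]
    - [[-0.002, 0.0015, -0.021], -0.937, 0]
    - [[-0.002, 0.0015, -0.021], -0.937, 0]

```text
time: 35.5
tool_pos: [0.5244, -0.0768, 0.2599]
tool_rot: [0.047, 0.999, 0.0, -0.0]
wrist_force: [0.5, -0.3, -0.3]
opening: 0.499
```

```bash
python3 - <<'E'
from h import *
p=snap('wrist','w16.png')
print(np.round(proj(p,[(.561,-.123,.068)]),1))
plan((.561,-.123,.12,84.7),(.561,-.123,.043,84.7))
E
```

```text
[[267.  250.9]]
t 35.55 pos [ 0.5244 -0.077   0.2599] yaw 84.69 tilt [-0.  0. -1.] F [-0.  -0.7  0.2] op 0.5
   [-0.0679, -0.0707, 0.2332] -0.0003  dist mm 152
   [-0.0679, -0.0707, 0.3615] -0.0003  dist mm 225
```

View pics/w16.png

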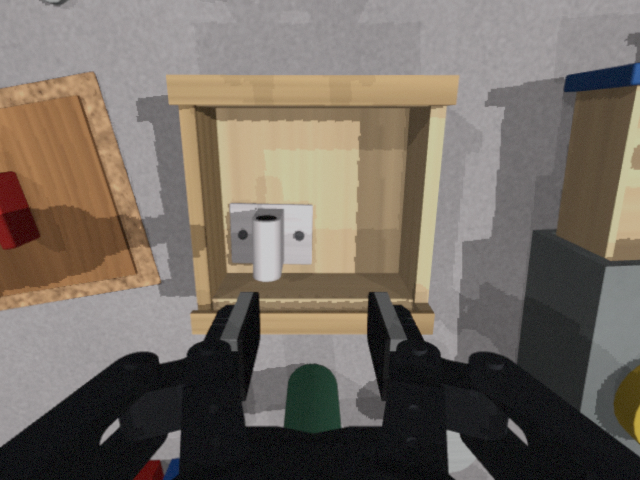

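Last bracket unmoved, centred at (268,249).

Emit:
arm_command:
  series:
    - [[-0.0675, -0.07, 0.08], 0, 0]
    - [[-0.0675, -0.07, 0.16], 0, 0]
    - [[-0.0675, -0.07, 0.235], 0, 0]
    - [[-0.0675, -0.07, 0.26], 0, 0]
    - [[-0.0675, -0.07, 0.3], 0, 0]
    - [[-0.0675, -0.07, 0.34], 0, 0]
    - [[-0.0675, -0.07, 0.362], 0, 0]
    - [[-0.0675, -0.07, 0.362], 0, 1]
    - [[-0.0675, -0.07, 0.362], 0, 1]
    - [[-0.0675, -0.07, 0.362], 0, 1]
    - [[-0.0675, -0.07, 0.362], 0, 1]

```text
time: 36.92
tool_pos: [0.5611, -0.1233, 0.0433]
tool_rot: [0.045, 0.999, -0.0, 0.0]
wrist_force: [0.8, -0.1, -2.1]
opening: 0.292
```

Emit:
arm_command:
  series:
    - [[0, 0, -0.03], 0, 1]
    - [[0, 0, -0.1], 0, 1]
    - [[0, 0, -0.2], 0, 1]
    - [[0, 0, -0.25], 0, 1]
    - [[0, 0, -0.25], 0, 1]
    - [[0, 0, -0.25], 0, 1]

```text
time: 37.67
tool_pos: [0.5603, -0.123, 0.192]
tool_rot: [0.045, 0.999, 0.0, -0.001]
wrist_force: [0.2, 0.2, -2.3]
opening: 0.294
```

```bash
python3 - <<'E'
from h import *
plan((.508,.2155,.2,40))
E
```

```text
t 37.67 pos [ 0.5603 -0.123   0.192 ] yaw 84.81 tilt [-0.001  0.    -1.   ] F [ 0.2  0.2 -2.3] op 0.294
   [0.1378, 0.554, -0.013] 0.9957  dist mm 343
```

Emit:
arm_command:
  series:
    - [[0.138, 0.554, -0.013], 0.996, 1]
    - [[0.138, 0.554, -0.013], 0.996, 1]
    - [[0.138, 0.554, -0.013], 0.996, 1]
    - [[0.138, 0.554, -0.013], 0.996, 1]
    - [[0.138, 0.554, -0.013], 0.996, 1]
    - [[0.138, 0.554, -0.013], 0.996, 1]
    - [[0.138, 0.554, -0.013], 0.996, 1]
    - [[0.138, 0.554, -0.013], 0.996, 1]
    - [[0.138, 0.554, -0.013], 0.996, 1]

```text
time: 38.8
tool_pos: [0.5087, 0.2136, 0.2002]
tool_rot: [0.424, 0.906, -0.001, -0.0]
wrist_force: [1.0, 0.0, -1.9]
opening: 0.293
```

```bash
python3 - <<'E'
from h import *
plan((.508,.2155,.2,-2.5))
p=snap('top','t17.png')
im=cv2.imread('pics/t17.png'); cv2.imwrite('pics/t17c.png',cv2.resize(im[150:310,30:400],None,fx=2,fy=2,interpolation=cv2.INTER_CUBIC))
E
```

```text
t 38.8 pos [0.5087 0.2136 0.2002] yaw 39.85 tilt [-0.001 -0.001 -1.   ] F [ 1.   0.  -1.9] op 0.293
   [0.0031, 0.0011, 0.0004] 0.9411  dist mm 2
```

View pics/t17c.png

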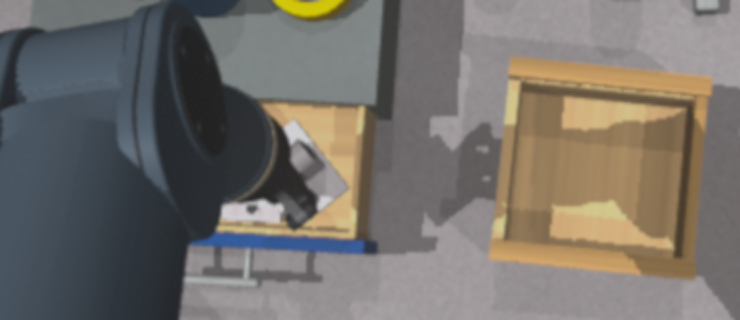

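Emit:
arm_command:
  series:
    - [[0.002, 0.001, 0], 0.941, 1]
    - [[0.002, 0.001, 0], 0.941, 1]
    - [[0.002, 0.001, 0], 0.941, 1]
    - [[0.002, 0.001, 0], 0.941, 1]
    - [[0.002, 0.001, 0], 0.941, 1]
    - [[0.002, 0.001, 0.08], 0.941, 1]
    - [[0.002, 0.001, 0.15], 0.941, 1]
    - [[0.002, 0.001, 0.2], 0.941, 1]
    - [[0.002, 0.001, 0.225], 0.941, 1]
    - [[0.002, 0.001, 0.237], 0.941, 1]
    - [[0.002, 0.001, 0.237], 0.941, 1]
    - [[0.002, 0.001, 0.237], 0.941, 1]

```text
time: 40.35
tool_pos: [0.5089, 0.2167, 0.0594]
tool_rot: [0.721, 0.692, 0.001, 0.0]
wrist_force: [-0.4, -0.2, -1.1]
opening: 0.293
```

```bash
python3 - <<'E'
from h import *
plan((.508,.2155,.056,-2.5))
p=snap('side','s18.png')
im=cv2.imread('pics/s18.png'); cv2.imwrite('pics/s18c.png',cv2.resize(im[150:270,180:360],None,fx=4,fy=4,interpolation=cv2.INTER_CUBIC))
E
```

```text
t 40.35 pos [0.5089 0.2167 0.0594] yaw -2.34 tilt [ 0.001  0.001 -1.   ] F [-0.4 -0.2 -1.1] op 0.293
   [-0.0021, -0.0014, 0.0056] 0.0035  dist mm 4
```

View pics/s18c.png

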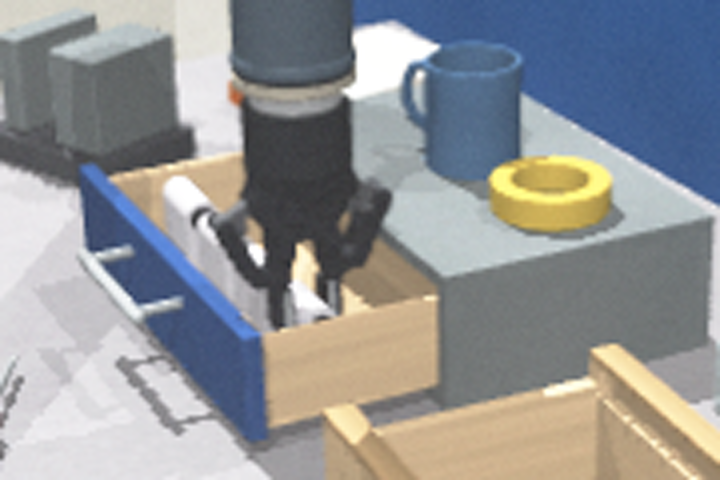

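Emit:
arm_command:
  series:
    - [[-0.001, 0, 0.004], 0, 1]
    - [[-0.001, 0, 0.007], 0, 1]
    - [[-0.001, 0, 0.007], 0, 1]
    - [[-0.001, 0, 0.006], 0, 0]
    - [[-0.001, 0, 0.006], 0, 0]
    - [[-0.001, 0, 0.006], 0, 0]
    - [[-0.001, 0, -0.05], 0, 0]
    - [[-0.001, 0, -0.15], 0, 0]
    - [[-0.001, 0, -0.25], 0, 0]
    - [[-0.001, 0, -0.28], 0, 0]

```text
time: 41.65
tool_pos: [0.5096, 0.2159, 0.23]
tool_rot: [0.722, 0.692, 0.002, 0.001]
wrist_force: [0.5, -0.6, -0.4]
opening: 0.5
```

```bash
python3 - <<'E'
from h import *
p=r.read_camera('side')
# bar height: bar centre local x = front face .427-.035 
for z in (.04,.05,.06,.07):
    c=mv((0,0),-2.5,.427-.035,.3522); e=[mv((0,0),-2.5,.427-.035,.3522+k) for k in(-.06,.06)]
    print(z,c,np.round(proj(p,[(*e[0],z),(*e[1],z)]),1).tolist())
plan((.37,.335,.23,-2.5))
E
```

```text
0.04 [0.40698965 0.33476598] [[215.3, 238.5], [201.6, 222.5]]
0.05 [0.40698965 0.33476598] [[215.0, 235.4], [201.3, 219.5]]
0.06 [0.40698965 0.33476598] [[214.7, 232.2], [201.0, 216.6]]
0.07 [0.40698965 0.33476598] [[214.5, 229.1], [200.7, 213.5]]
t 41.7 pos [0.5099 0.2162 0.2307] yaw -2.38 tilt [ 0.005  0.003 -1.   ] F [0.6 1.1 1.3] op 0.497
   [0.1882, -0.2411, 0.0005] 0.0027  dist mm 184
```

Emit:
arm_command:
  series:
    - [[0.19, -0.275, 0], 0, 1]
    - [[0.19, -0.275, 0], 0, 1]
    - [[0.19, -0.275, 0], 0, 1]
    - [[0.19, -0.275, 0], 0, 1]
    - [[0.19, -0.275, 0], 0, 1]
    - [[0.19, -0.275, 0], 0, 1]

```text
time: 42.45
tool_pos: [0.3495, 0.3354, 0.2265]
tool_rot: [0.722, 0.691, 0.0, 0.0]
wrist_force: [0.8, -0.4, -0.3]
opening: 0.0
```

```bash
python3 - <<'E'
from h import *
plan((.352,.337,.052,-2.5))
p=snap('top','t19.png')
im=cv2.imread('pics/t19.png'); cv2.imwrite('pics/t19c.png',cv2.resize(im[150:330,20:420],None,fx=1.9,fy=1.9,interpolation=cv2.INTER_CUBIC))
E
```

```text
t 42.45 pos [0.3495 0.3354 0.2265] yaw -2.5 tilt [ 0.001 -0.    -1.   ] F [ 0.8 -0.4 -0.3] op 0.0
   [0.0029, 0.0038, 0.2908] -0.0001  dist mm 174
```

View pics/t19c.png

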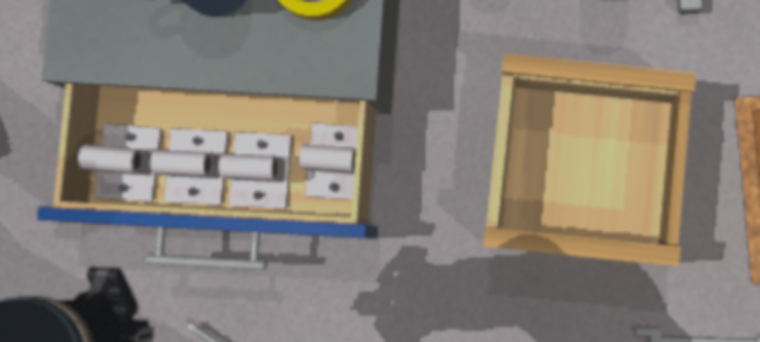

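```bash
python3 - <<'E'
from h import *
p=r.read_camera('top')
print(ray(p,[(120,320),(157,343),(193,370)],.01))
E
```

```text
[[0.34193021 0.37296297 0.01      ]
 [0.29332836 0.29186113 0.01      ]
 [0.23662019 0.21303918 0.01      ]]
```

Emit:
arm_command:
  series:
    - [[0.003, 0.004, 0.08], 0, 1]
    - [[0.003, 0.004, 0.16], 0, 1]
    - [[0.003, 0.004, 0.24], 0, 1]
    - [[0.003, 0.004, 0.285], 0, 1]
    - [[0.003, 0.004, 0.288], 0, 1]

```text
time: 43.18
tool_pos: [0.351, 0.3367, 0.0523]
tool_rot: [0.722, 0.691, -0.002, 0.0]
wrist_force: [0.1, -0.7, 0.7]
opening: -0.004
```

Emit:
arm_command:
  series:
    - [[0, 0.02, 0], 0, 1]
    - [[0, 0.04, 0], 0, 1]
    - [[0, 0.06, 0], 0, 1]
    - [[0, 0.08, 0], 0, 1]
    - [[0, 0.1, 0], 0, 1]
    - [[0, 0.12, 0], 0, 1]
    - [[0, 0.14, 0], 0, 1]

```text
time: 44.05
tool_pos: [0.4353, 0.3348, 0.0536]
tool_rot: [0.722, 0.692, -0.0, 0.0]
wrist_force: [-1.8, 0.4, 1.0]
opening: -0.0
```

```bash
python3 - <<'E'
from h import *
c=mv((.352,.337),-2.5,.172,0)
plan((*c,.052,-2.5))
p=snap('side','s20.png')
im=cv2.imread('pics/s20.png'); cv2.imwrite('pics/s20c.png',cv2.resize(im[150:290,160:360],None,fx=3.5,fy=3.5,interpolation=cv2.INTER_CUBIC))
E
```

```text
t 44.05 pos [0.4353 0.3348 0.0536] yaw -2.37 tilt [-0. -0. -1.] F [-1.8  0.4  1. ] op -0.0
   [-0.0027, 0.1478, 0.0027] 0.0029  dist mm 89
```

View pics/s20c.png

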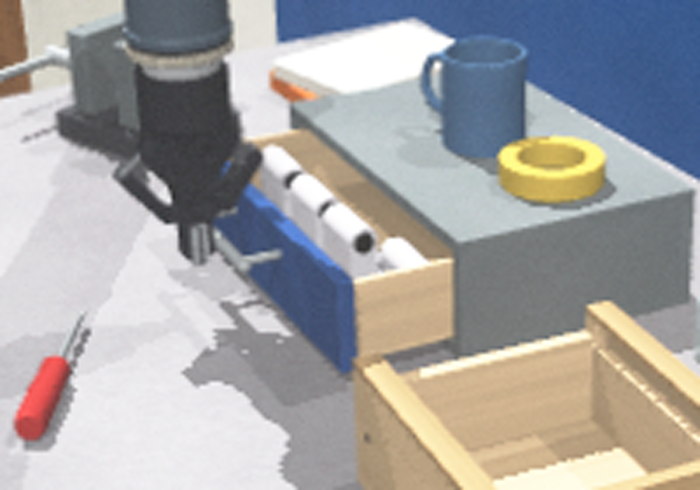

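Emit:
arm_command:
  series:
    - [[0, 0.02, 0], 0, 1]
    - [[0, 0.04, 0], 0, 1]
    - [[0, 0.06, 0], 0, 1]
    - [[0, 0.08, 0], 0, 1]
    - [[0, 0.1, 0], 0, 1]
    - [[0, 0.115, 0], 0, 1]
    - [[0, 0.125, 0], 0, 1]
    - [[0, 0.13, 0], 0, 1]
    - [[0, 0.135, 0], 0, 1]

```text
time: 45.22
tool_pos: [0.5153, 0.3316, 0.0537]
tool_rot: [0.722, 0.692, -0.0, -0.0]
wrist_force: [-0.9, -0.1, 1.0]
opening: 0.002
```

```bash
python3 - <<'E'
from h import *
c=mv((.352,.337),-2.5,.172,0)
plan((*c,.052,-2.5))
p=snap('side','s21.png')
im=cv2.imread('pics/s21.png'); cv2.imwrite('pics/s21c.png',cv2.resize(im[150:290,160:360],None,fx=3.5,fy=3.5,interpolation=cv2.INTER_CUBIC))
E
```

```text
t 45.23 pos [0.5153 0.3316 0.0537] yaw -2.36 tilt [-0.  0. -1.] F [-0.9 -0.1  1. ] op 0.002
   [-0.0029, 0.0144, 0.0028] 0.0032  dist mm 9
```

View pics/s21c.png

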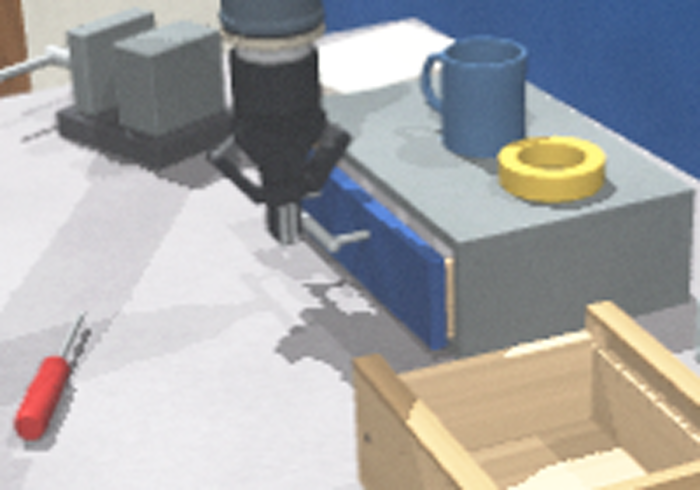

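Emit:
arm_command:
  series:
    - [[0, 0.005, 0], 0, 1]
    - [[0, 0.01, 0], 0, 1]
    - [[0, 0.014, 0], 0, 1]
    - [[0, 0.017, 0], 0, 1]
    - [[0, 0.02, 0], 0, 1]

```text
time: 45.9
tool_pos: [0.5251, 0.3312, 0.0535]
tool_rot: [0.721, 0.693, -0.002, -0.002]
wrist_force: [-12.7, 0.3, 9.2]
opening: 0.002
```

```bash
python3 - <<'E'
from h import *
plan()
p=snap('side','s22.png')
im=cv2.imread('pics/s22.png'); cv2.imwrite('pics/s22c.png',cv2.resize(im[150:290,160:360],None,fx=3.5,fy=3.5,interpolation=cv2.INTER_CUBIC))
E
```

```text
t 45.9 pos [0.5251 0.3312 0.0535] yaw -2.33 tilt [-0.005 -0.    -1.   ] F [-12.7   0.3   9.2] op 0.002
```

View pics/s22c.png

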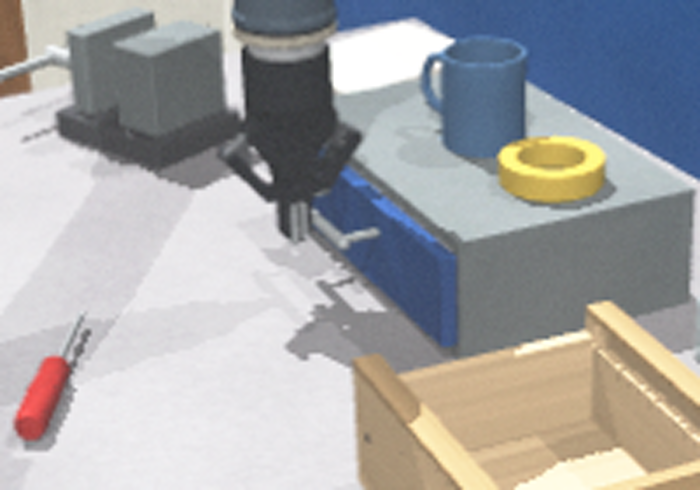

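Emit:
arm_command:
  series:
    - [[0, -0.02, 0], 0, 1]
    - [[0, -0.05, 0], 0, 1]
    - [[0, -0.05, -0.08], 0, 1]
    - [[0, -0.05, -0.16], 0, 0]
    - [[0, -0.05, -0.24], 0, 0]
    - [[0, -0.05, -0.3], 0, 0]
    - [[0, -0.05, -0.32], 0, 0]

```text
time: 46.82
tool_pos: [0.4983, 0.3326, 0.248]
tool_rot: [0.722, 0.692, 0.002, 0.0]
wrist_force: [-0.0, -0.3, -0.5]
opening: 0.497
```

```bash
python3 - <<'E'
from h import *
p=snap('top','t23.png')
im=cv2.imread('pics/t23.png'); cv2.imwrite('pics/t23c.png',cv2.resize(im[80:310,20:540],None,fx=1.5,fy=1.5,interpolation=cv2.INTER_CUBIC))
plan((.5,-.1,.24,30))
X=ray(p,[(450,242)],.04);print(X)
E
```

```text
t 46.88 pos [0.4982 0.3327 0.2481] yaw -2.36 tilt [ 0.003  0.002 -1.   ] F [0.4 0.4 1.3] op 0.501
   [-0.7204, 0.0327, 0.0117] -0.7192  dist mm 433
[[ 0.51404846 -0.33743345  0.04      ]]
```

View pics/t23c.png

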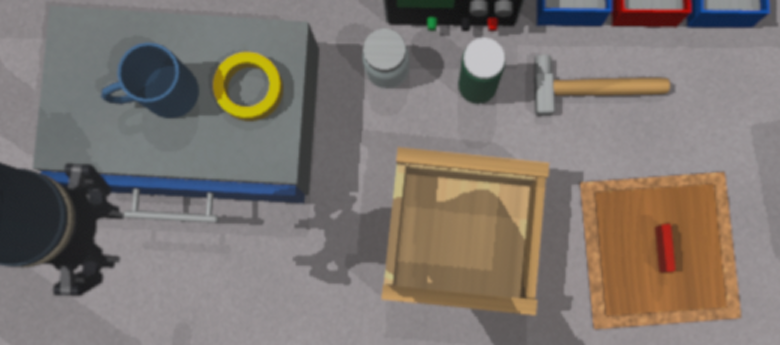

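Emit:
arm_command:
  series:
    - [[-0.9, 0.03, 0], -1.0, 0]
    - [[-0.9, 0.03, 0], -1.0, 0]
    - [[-0.9, 0.03, 0], -1.0, 0]
    - [[-0.9, 0.03, 0], -1.0, 0]
    - [[-0.9, 0.03, 0], -1.0, 0]
    - [[-0.9, 0.03, 0], -1.0, 0]
    - [[-0.9, 0.03, 0], -1.0, 0]
    - [[-0.9, 0.03, 0], -1.0, 0]
    - [[-0.9, 0.03, 0], -1.0, 0]
    - [[-0.9, 0.03, 0], -1.0, 0]

```text
time: 48.12
tool_pos: [0.4917, -0.2114, 0.2445]
tool_rot: [0.404, 0.915, -0.001, -0.0]
wrist_force: [0.7, 0.7, -0.6]
opening: 0.499
```

```bash
python3 - <<'E'
from h import *
plan((.5077,-.3706,.2,90))
E
```

```text
t 48.12 pos [ 0.4917 -0.2114  0.2445] yaw 42.3 tilt [-0.002 -0.001 -1.   ] F [ 0.7  0.7 -0.6] op 0.499
   [-0.2141, -0.1587, 0.0745] -1.0599  dist mm 166
```

Emit:
arm_command:
  series:
    - [[-0.21, -0.157, 0.06], -1.0, 0]
    - [[-0.21, -0.157, 0.06], -1.0, 0]
    - [[-0.21, -0.157, 0.06], -1.0, 0]
    - [[-0.21, -0.157, 0.06], -1.0, 0]
    - [[-0.21, -0.157, 0.06], -1.0, 0]
    - [[-0.21, -0.157, 0.06], -1.0, 0]
    - [[-0.21, -0.157, 0.06], -1.0, 0]

```text
time: 49.0
tool_pos: [0.5096, -0.3635, 0.2097]
tool_rot: [0.021, 1.0, 0.0, 0.0]
wrist_force: [0.6, 0.7, 0.2]
opening: 0.5
```

```bash
python3 - <<'E'
from h import *
p=snap('wrist','w24.png')
import pickle; pickle.dump(p,open('w24.pkl','wb'))
plan((.5077,-.3706,.1,94.6),(.5077,-.3706,.0185,94.6)); print(r.observe()['qpos'])
E
```

```text
t 49.05 pos [ 0.5095 -0.3637  0.2098] yaw 87.59 tilt [ 0.  0. -1.] F [0.1 0.2 0.6] op 0.501
   [0.0026, -0.0117, 0.1829] -0.1557  dist mm 110
   [0.0026, -0.0117, 0.3188] -0.1557  dist mm 191
[ 0.34437638  0.54013117  0.32593095  1.61313653 -0.19459439  1.02027522
  2.25799799]
```

View pics/w24.png

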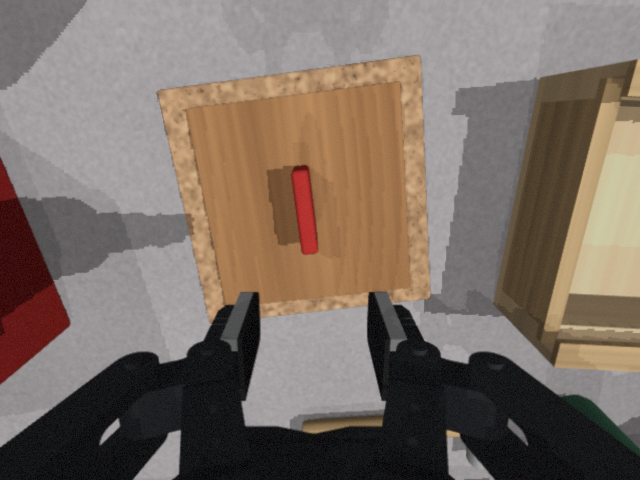

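```bash
python3 - <<'E'
from h import *
import pickle; p=pickle.load(open('w24.pkl','rb'))
X=ray(p,[(293.5,172),(309,170.5),(302,254),(318,252)],.048); print(np.round(X,4),X.mean(0))
print(np.degrees(np.arctan2((X[2]-X[0])[1],(X[2]-X[0])[0])))
Y=ray(p,[(187,108),(400,82),(225,305),(412,290)],.010); print(np.round(Y,4),Y.mean(0))
d=Y[1]-Y[0]; print(np.degrees(np.arctan2(d[1],d[0])))
E
```

```text
[[ 0.4749 -0.3782  0.048 ]
 [ 0.4743 -0.3662  0.048 ]
 [ 0.5422 -0.3751  0.048 ]
 [ 0.541  -0.3619  0.048 ]] [ 0.50808831 -0.37035614  0.048     ]
2.6612518161843832
[[ 0.4237 -0.4653  0.01  ]
 [ 0.4111 -0.2898  0.01  ]
 [ 0.6041 -0.4535  0.01  ]
 [ 0.596  -0.2743  0.01  ]] [ 0.50874088 -0.37068725  0.01      ]
94.0976789518965
```

Emit:
arm_command:
  series:
    - [[0.0026, -0.0117, 0.05], -0.156, 0]
    - [[0.0026, -0.0117, 0.14], -0.156, 0]
    - [[0.0026, -0.0117, 0.22], -0.156, 0]
    - [[0.0026, -0.0117, 0.28], -0.156, 0]
    - [[0.0026, -0.0117, 0.316], -0.156, 0]
    - [[0.0026, -0.0117, 0.318], -0.156, 0]
    - [[0.0026, -0.0117, 0.318], -0.156, 1]
    - [[0.0026, -0.0117, 0.318], -0.156, 1]
    - [[0.0026, -0.0117, 0.318], -0.156, 1]
    - [[0.0026, -0.0117, 0.318], -0.156, 1]
    - [[0.0026, -0.0117, 0.318], -0.156, 1]

```text
time: 50.42
tool_pos: [0.5081, -0.3718, 0.0203]
tool_rot: [-0.041, 0.999, -0.001, 0.001]
wrist_force: [0.0, 0.8, 6.1]
opening: 0.152
```

```bash
python3 - <<'E'
from h import *
plan((.5016,-.31,.1,84.7))
E
```

```text
t 50.42 pos [ 0.5081 -0.3718  0.0203] yaw 94.65 tilt [ 0.002 -0.001 -1.   ] F [0.  0.8 6.1] op 0.152
   [0.0021, 0.1034, -0.1329] 0.221  dist mm 101
```

Emit:
arm_command:
  series:
    - [[0, 0, -0.03], 0, 1]
    - [[0, 0, -0.08], 0, 1]
    - [[0, 0, -0.14], 0, 1]
    - [[0.002, 0.05, -0.137], 0.12, 1]
    - [[0.002, 0.085, -0.137], 0.22, 1]
    - [[0.002, 0.085, -0.137], 0.221, 1]
    - [[0.002, 0.085, -0.137], 0.221, 1]

```text
time: 51.3
tool_pos: [0.5021, -0.3214, 0.1019]
tool_rot: [0.046, 0.999, -0.0, 0.0]
wrist_force: [0.1, 0.2, -2.8]
opening: 0.151
```

```bash
python3 - <<'E'
from h import *
a=mv((.5228,-.0759),84.75,-.225,0); b=mv((.5228,-.0759),84.75,-.15,0)
print(a)
plan((*a,.1023,84.75),(*b,.1023,84.75),(.5228,-.0759,.1023,84.75))
p=snap('side','s25.png')
im=cv2.imread('pics/s25.png'); cv2.imwrite('pics/s25c.png',cv2.resize(im[220:390,250:470],None,fx=3.5,fy=3.5,interpolation=cv2.INTER_CUBIC))
E
```

```text
[ 0.50221214 -0.29995611]
t 51.3 pos [ 0.5021 -0.3214  0.1019] yaw 84.75 tilt [ 0.001 -0.001 -1.   ] F [ 0.1  0.2 -2.8] op 0.151
   [0.0031, 0.0356, -0.0007] 0.0001  dist mm 21
   [0.0031, 0.1606, -0.0008] 0.0001  dist mm 96
   [0.0031, 0.4106, -0.0011] 0.0001  dist mm 246
```

View pics/s25c.png

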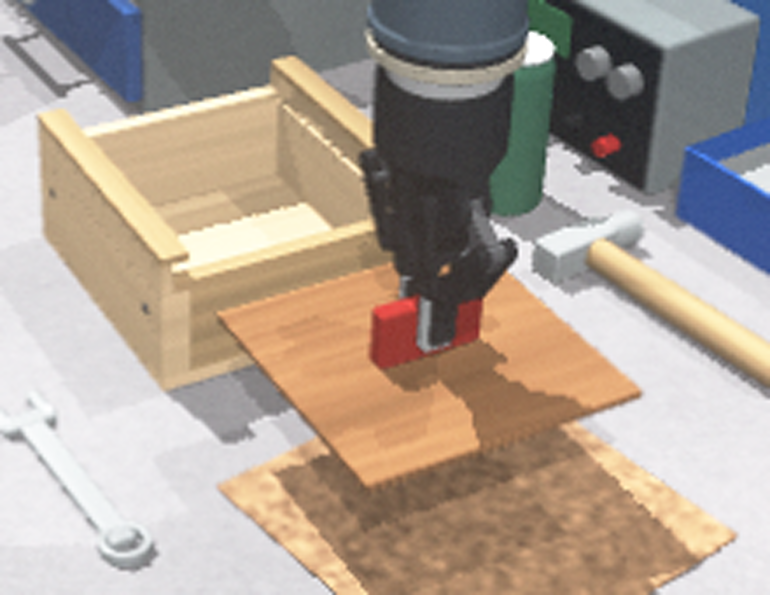

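```bash
python3 - <<'E'
from h import *
p=r.read_camera('side')
for z in (.088,.0915,.095):
  print(z,[np.round(proj(p,[(*mv((.5021,-.3214),84.75,a,b),z)])[0],1).tolist() for a,b in [(.089,.092),(-.089,.092),(-.089,-.092)]])
E
```

```text
0.088 [[311.9, 309.8], [354.9, 359.4], [433.8, 332.0]]
0.0915 [[311.9, 308.4], [355.0, 358.0], [434.0, 330.6]]
0.095 [[311.9, 307.0], [355.1, 356.5], [434.2, 329.2]]
```

```bash
python3 - <<'E'
from h import *
p=r.read_camera('side')
im=cv2.imread('pics/s4.png'); cv2.imwrite('pics/s4c.png',cv2.resize(im[220:390,250:470],None,fx=3.5,fy=3.5,interpolation=cv2.INTER_CUBIC))
for z in (.088,.0915,.095):
  print(z,[(3.5*(np.round(proj(p,[(*mv((.5008,-.297),84.75,a,b),z)])[0],1)-[250,220])).tolist() for a,b in [(.089,.092),(-.089,.092),(-.089,-.092)]])
E
```

```text
0.088 [[193.89999999999992, 295.05000000000007], [338.80000000000007, 463.75], [612.5, 371.0]]
0.0915 [[193.89999999999992, 290.5], [339.1499999999999, 458.5], [613.1999999999999, 366.1000000000001]]
0.095 [[193.89999999999992, 285.6000000000001], [339.5, 453.6000000000001], [613.8999999999999, 361.19999999999993]]
```

View pics/s4c.png

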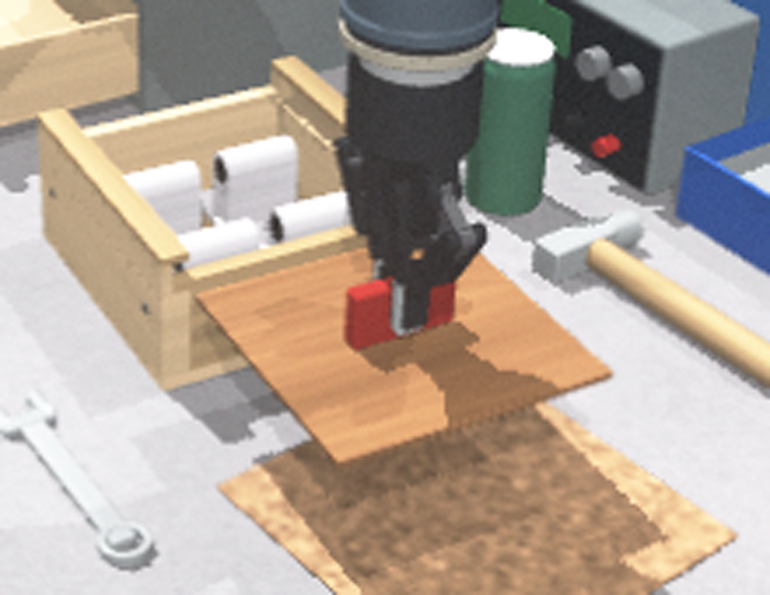

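Emit:
arm_command:
  series:
    - [[0.004, 0.02, -0.001], 0, 1]
    - [[0.004, 0.05, -0.001], 0, 1]
    - [[0.004, 0.08, -0.001], 0, 1]
    - [[0.004, 0.1, -0.001], 0, 1]
    - [[0.004, 0.12, -0.001], 0, 1]
    - [[0.004, 0.14, -0.001], 0, 1]
    - [[0.004, 0.16, -0.001], 0, 1]
    - [[0.004, 0.16, -0.001], 0, 1]

```text
time: 52.45
tool_pos: [0.5087, -0.2237, 0.1016]
tool_rot: [0.045, 0.999, 0.0, -0.0]
wrist_force: [-0.7, -0.0, -2.9]
opening: 0.152
```

```bash
python3 - <<'E'
from h import *
plan((.5222,-.0759,.1023,84.75))
p=snap('side','s26.png')
im=cv2.imread('pics/s26.png'); cv2.imwrite('pics/s26c.png',cv2.resize(im[220:390,250:470],None,fx=3.5,fy=3.5,interpolation=cv2.INTER_CUBIC))
E
```

```text
t 52.45 pos [ 0.5087 -0.2237  0.1016] yaw 84.79 tilt [-0.  0. -1.] F [-0.7 -0.  -2.9] op 0.152
   [-0.0001, 0.2474, -0.001] 0.0009  dist mm 148
```

View pics/s26c.png

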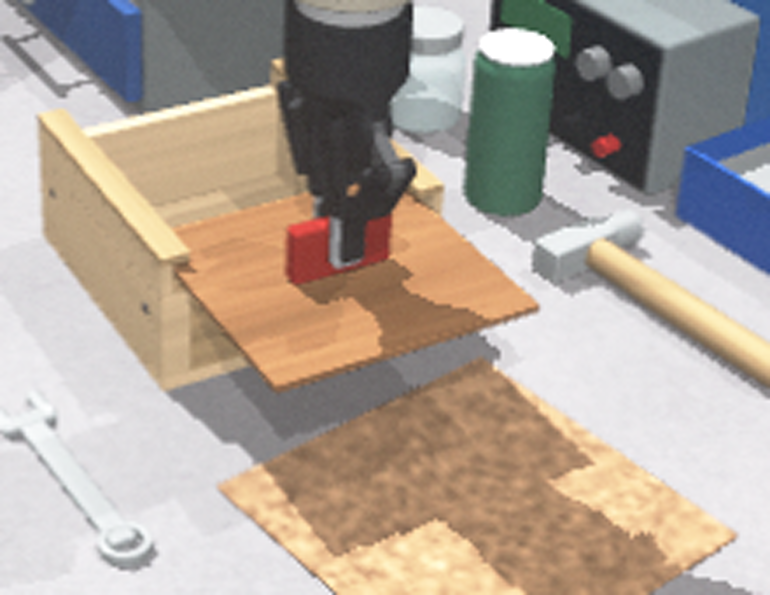

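Entered the grooves with no contact force. Continue.

Emit:
arm_command:
  series:
    - [[0, 0.025, -0.001], 0, 1]
    - [[0, 0.05, -0.001], 0, 1]
    - [[0, 0.075, -0.001], 0, 1]
    - [[0, 0.1, -0.001], 0, 1]
    - [[0, 0.125, -0.001], 0, 1]
    - [[0, 0.15, -0.001], 0, 1]
    - [[0, 0.175, -0.001], 0, 1]
    - [[0, 0.2, -0.001], 0, 1]
    - [[0, 0.22, -0.001], 0, 1]
    - [[0, 0.235, -0.001], 0, 1]
    - [[0, 0.24, -0.001], 0, 1]
    - [[0, 0.24, -0.001], 0, 1]

```text
time: 54.0
tool_pos: [0.5217, -0.0817, 0.1023]
tool_rot: [0.046, 0.999, -0.0, 0.0]
wrist_force: [0.7, -0.9, -3.3]
opening: 0.155
```

```bash
python3 - <<'E'
from h import *
plan((.5222,-.0759,.1023,84.75))
p=snap('side','s27.png')
im=cv2.imread('pics/s27.png'); cv2.imwrite('pics/s27c.png',cv2.resize(im[220:350,240:400],None,fx=4.5,fy=4.5,interpolation=cv2.INTER_CUBIC))
E
```

```text
t 54.0 pos [ 0.5217 -0.0817  0.1023] yaw 84.7 tilt [ 0. -0. -1.] F [ 0.7 -0.9 -3.3] op 0.155
   [0.0001, 0.0097, -0.0] -0.0011  dist mm 6
```

View pics/s27c.png

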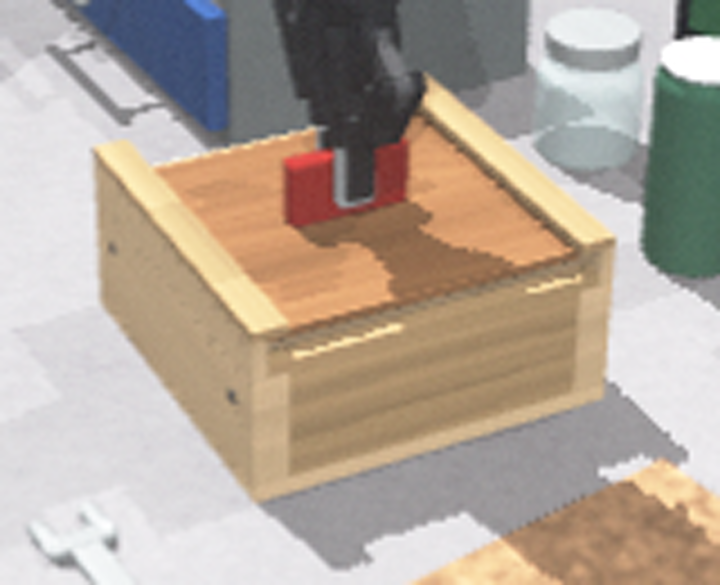

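Emit:
arm_command:
  series:
    - [[0, 0.005, 0], 0, 1]
    - [[0, 0.009, 0], 0, 1]
    - [[0, 0.009, 0], 0, 1]
    - [[0, 0.009, 0], 0, 1]

```text
time: 54.55
tool_pos: [0.5222, -0.0762, 0.1023]
tool_rot: [0.046, 0.999, -0.0, -0.0]
wrist_force: [0.3, -0.9, -3.1]
opening: 0.154
```

```bash
python3 - <<'E'
from h import *
plan((.5222,-.0759,.0903,84.75))
E
```

```text
t 54.55 pos [ 0.5222 -0.0762  0.1023] yaw 84.71 tilt [-0. -0. -1.] F [ 0.3 -0.9 -3.1] op 0.154
   [0.0001, 0.0006, 0.0199] -0.001  dist mm 12
```

Lower 12 mm in small steps.

Emit:
arm_command:
  series:
    - [[0, 0, 0.006], 0, 1]
    - [[0, 0, 0.012], 0, 1]
    - [[0, 0, 0.017], 0, 1]
    - [[0, 0, 0.02], 0, 1]
    - [[0, 0, 0.02], 0, 1]

```text
time: 55.18
tool_pos: [0.5222, -0.0762, 0.0903]
tool_rot: [0.046, 0.999, 0.0, -0.0]
wrist_force: [-1.5, -0.6, -1.2]
opening: 0.156
```

```bash
python3 - <<'E'
from h import *
plan((.5222,-.0759,.0903,84.75))
p=snap('side','s28.png')
im=cv2.imread('pics/s28.png'); cv2.imwrite('pics/s28c.png',cv2.resize(im[220:350,240:400],None,fx=4.5,fy=4.5,interpolation=cv2.INTER_CUBIC))
E
```

```text
t 55.17 pos [ 0.5222 -0.0762  0.0903] yaw 84.7 tilt [-0.  0. -1.] F [-1.5 -0.6 -1.2] op 0.156
   [-0.0, 0.0005, -0.0] -0.0011  dist mm 0
```

View pics/s28c.png

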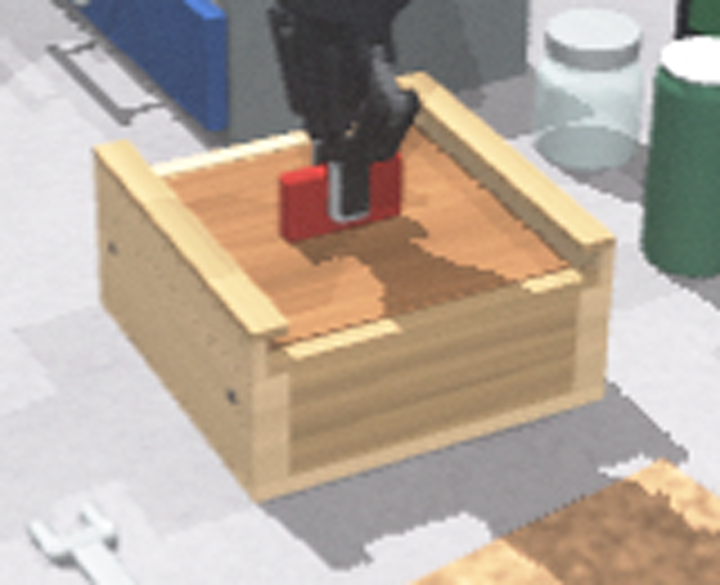

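Emit:
arm_command:
  series:
    - [[0, 0, 0.001], 0, 1]
    - [[0, 0, 0.001], 0, 0]
    - [[0, 0, 0.001], 0, 0]
    - [[0, 0, 0.001], 0, 0]
    - [[0, 0, -0.05], 0, 0]
    - [[0, 0, -0.12], 0, 0]
    - [[0, 0, -0.2], 0, 0]
    - [[0, 0, -0.28], 0, 0]
    - [[0, 0, -0.28], 0, 0]

```text
time: 56.35
tool_pos: [0.524, -0.0767, 0.2617]
tool_rot: [0.046, 0.999, 0.0, 0.003]
wrist_force: [-0.2, 0.8, -0.9]
opening: 0.501
```

```bash
python3 - <<'E'
from h import *
plan((.45,-.2,.26,84.7))
p=snap('side','s29.png')
p=snap('wrist','w29.png')
p=snap('top','t29.png')
E
```

```text
t 56.35 pos [ 0.524  -0.0767  0.2617] yaw 84.7 tilt [ 0.007 -0.    -1.   ] F [-0.2  0.8 -0.9] op 0.501
   [0.1039, -0.2161, 0.002] 0.0001  dist mm 144
```

View pics/s29.png

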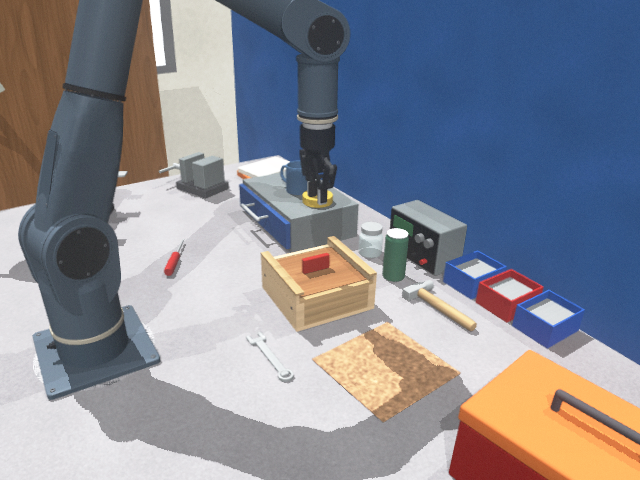

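View pics/w29.png

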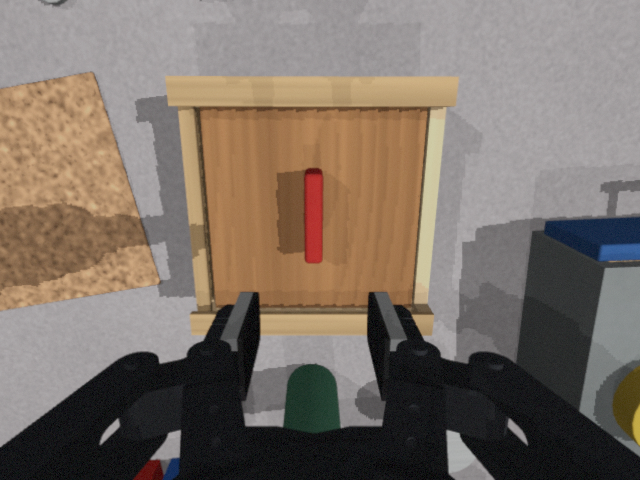

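View pics/t29.png

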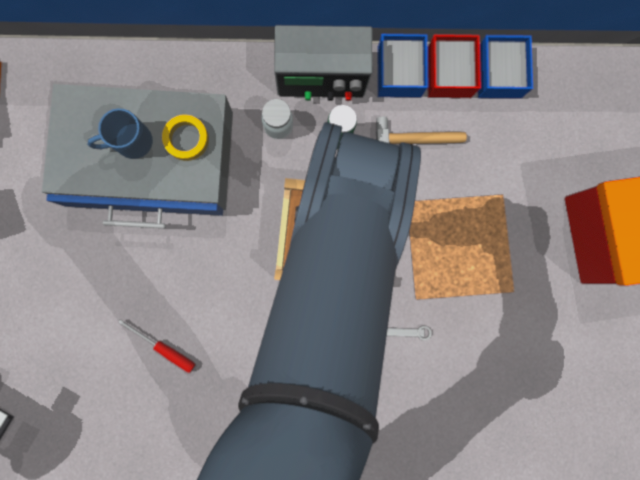

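```bash
python3 - <<'E'
from h import *
im=cv2.imread('pics/t29.png'); cv2.imwrite('pics/t29c.png',cv2.resize(im[180:240,35:235],None,fx=4,fy=4,interpolation=cv2.INTER_CUBIC))
im=cv2.imread('pics/s29.png'); cv2.imwrite('pics/s29c.png',cv2.resize(im[165:330,220:390],None,fx=3.6,fy=3.6,interpolation=cv2.INTER_CUBIC))
E
```

```text
(no output)
```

View pics/t29c.png

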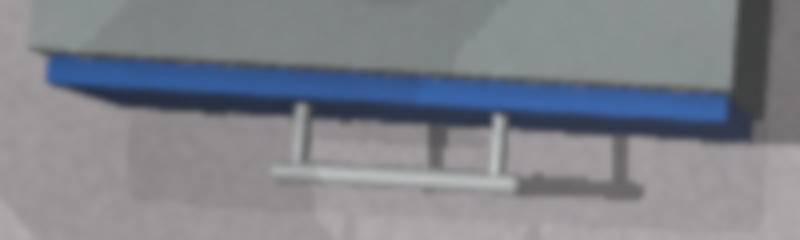

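View pics/s29c.png

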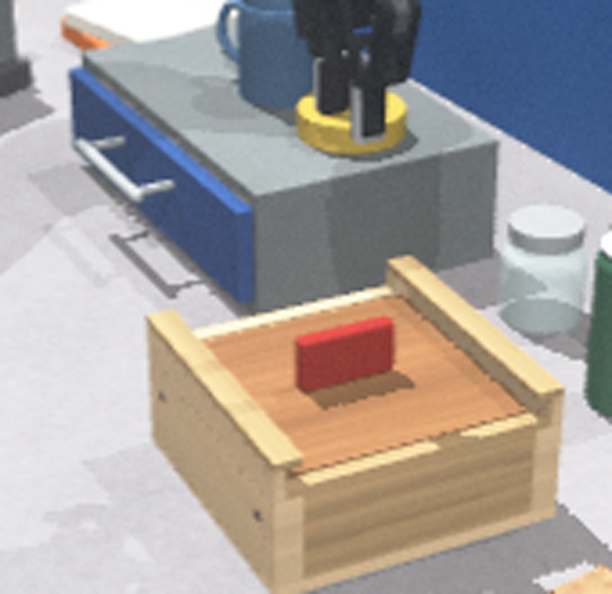

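```bash
python3 - <<'E'
from h import *
p=r.read_camera('top')
a=np.radians(-2.5); M=np.array([[np.cos(a),-np.sin(a)],[np.sin(a),np.cos(a)]])
o=np.array([35,180])
print('panel front',np.round(ray(p,np.array([(48,82),(728,121)])/4+o,.096)[:,:2]@M,4))
print('panel back/cab',np.round(ray(p,np.array([(48,54),(728,90)])/4+o,.096)[:,:2]@M,4))
print('cab',np.round(ray(p,np.array([(32,50),(730,88)])/4+o,.108)[:,:2]@M,4))
print('bar',np.round(ray(p,np.array([(270,172),(516,185)])/4+o,.069)[:,:2]@M,4), 'bar0',np.round(ray(p,np.array([(268,520),(520,532)])/4+[30,160],.069)[:,:2]@M,4))
print(r.find_in(p,'cab_drawer0_handle')[:1])
E
```

```text
panel front [[0.5649 0.5236]
 [0.5632 0.1798]]
panel back/cab [[0.5792 0.525 ]
 [0.5791 0.1809]]
cab [[0.579  0.5268]
 [0.5784 0.1778]]
bar [[0.5277 0.4195]
 [0.5275 0.2923]] bar0 [[0.3892 0.4184]
 [0.3894 0.2897]]
[{'xyz': [0.5846, 0.3225, 0.0933], 'score': 0.85}]
```

```bash
python3 - <<'E'
from h import *
print(r.finish_job())
E
```

```text
the job is handed in; nothing more can be done
None
```

I finished the whole job in the order you asked and handed it in at about 56 s of the 210 s allowed. The hand-in itself gives no verdict.

- **Lid out:** I raised it about 11 mm, slid it out over the lip and set it in the middle of the mat, handle up.
- **Brackets:** there were four. All four went into the drawer standing on their feet, turned 90° to fit side by side. The top camera showed the drawer full and the crate empty. The third bracket stood a little closer to its neighbour than I planned, but was well inside the drawer.
- **Drawer:** I pushed it by its bar until it stopped hard, at about 13 N. The bar moved 138 mm and the panel 137 mm. The panel's back edge measures level with the cabinet front, to within about 1 mm.
- **Lid back:** it slid in with almost no contact force and I lowered it behind the lip. The side and wrist pictures after release show it seated as at the start.
- **Other objects:** the last pictures show the mug, tape, jar, spray can, hammer, wrench and screwdriver in their starting places.

No grip slip or push showed up in my readings, except possibly the close spacing of that third bracket. My side-camera reading of the lid's height came out about 4 mm lower than the arm's. It was off by a similar amount when I slid the lid out, so I treated it as camera calibration error. I could not see the brackets once the drawer was shut.

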